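Reload the line brackets on the tackle-shop counter

ROBOT

A 7-joint arm with a two-finger parallel gripper is mounted at the origin on the work surface. World frame = base frame: x ahead of the robot, y to its left, z up, the work surface at z = 0. Lengths are in mm, angles in degrees, forces in N, time in s.
With the tool pointing down it reaches from about 400 to 850 mm from the base axis. Payload 4.5 kg.
Tool frame: the origin (TCP) lies between the finger pads; the fingertips stand 11 mm ahead of it and the grasp point (between the pads) lies 8 mm behind it; z points along the fingers, y is the line along which they close (so a half turn about z gives the same grasp; the last joint's range is limited). The gripper opens to 88 mm and grips with 3 to 60 N. Pads are 18 mm wide; open, the fingers measure 123 mm over their backs; the gripper's body (75 mm by 187 mm) begins 45 mm behind the grasp point.
Start: joints at [77.911, 39.483, -11.15, 89.685, 9.013, 51.709, -12.324], TCP at [151.504, -606.382, 249.743] pointing down, gripper open.
Joint ranges: [-172.22, 172.22], [-26.19, 119.32], [-84.43, 86.54], [7.71, 146.69], [-57.33, 237.33], [2.42, 119.75], [-152.13, 152.13]. Speed limits (degrees/s): [147.25, 147.25, 180, 180, 180, 180, 180].

INTERFACE

Orientations are given as [roll, pitch, yaw] about the fixed x, y, z axes, in that order (R = Rz(yaw) Ry(pitch) Rx(roll)).
In Python, from plant import bot, imaging gives the robot as it stands.
- The arm moves only by the tool carry_out, never from a script. Its argument "increments" is a list of rows, each a list of 7 numbers: the closure, from 0 (fully open) to 1 (shut), then the shift along the tool's x, y, z in m, then the turn, a rotation vector about the tool's x, y, z in rad. A call has 1 to 10 rows; each row shifts and turns the commanded pose from where the row before left it, along the tool's axes as they then stand; what a row does not reach is not made up. A row lasts 1/8 s, in which the tool goes at most 62.5 mm and 10.7 degrees, less where a joint would pass 70% of its speed; a pose out of reach is approached as far as the arm can. A call with a gripper value outside its range is refused whole. The fingers move at their own pace and stop on an object; the grip force is fixed at half the most. Time passes only in rows, so rows that do not move let the fingers close. It gives the time, the measured TCP pose, the force, the opening and the grip force at its end, in the units of the state.
- bot.get_obs(): the state, without advancing time (a new reading comes with each control period).
- imaging.capture(name): name is "scene" or "top"; returns the picture (480x640x3 uint8, red, green, blue); there is no depth.
- imaging.calibration(name): a dict with "fx", "fy", "cx", "cy" (pixels), "k1" (the pictures are not rectified: a ray, as slopes to the right and down, at radius r is drawn at 1 + k1 r^2 times it, then the intrinsics apply), "R" (3x3) and "t" (3): a world point X has camera coordinates R X + t. Camera axes: x right, y down, z forward; pixel columns grow to the right and rows downward; lengths in mm; the calibration is good to about 2 mm. A picture is of the moment at which its call begins. calibration takes no time and is no camera call.
- bot.finish_job(): hands the job in; it is judged then, once.
The state is a dict: "t": time; "q": joint angles; "qd": joint speeds; "tau": joint torques, N m; "tcp_pos": TCP position; "tool_rot": TCP orientation; "contact_force": force on the tool from outside, world axes, zero at the start; "ft_torque": the same for the moment, N m; "grip_width": opening from 0.0 (shut) to 1.0 (fully open); "finger_force": force on a finger pad.
Only numpy, scipy, OpenCV 4.12 (cv2) and the standard library are available. Lean on these libraries where they do the work, as an engineer would, in place of code of your own. Each camera call takes 0.05 s, during which the arm holds its last target. There are 200 camera calls.

TASK

Reload the three spool brackets on the counter: draw the pin that holds the empty spool, put the empty in the grey bin, then stand every full spool that is there on the saddle of the bracket that fits its width and push the spindle pin of the right length through bracket and spool until its head is fully home against the cheek. All three pins finish fully home in the bracket that fits their length, even where a bracket has no new spool today, so that none gets lost; leave the reel, the spray can and the tape where they are.

Things in the scene. Friction and masses are not known exactly. Their poses are not given: they have to be found in the camera images.
- spool_s: narrow full spool, 36 mm wide, stands on edge (may be absent). Black twelve-sided flanges 60 mm across flats, 3 mm thick, resting on a flat; between them yellow-green line, 30 mm wide, 54 mm diameter. 20 mm bore, mouths flared to 25 mm. Origin: its centre, 30 mm above what it stands on; x: its axle, either way round. 0.1 to 0.3 kg.
- fork_s: U bracket for the narrow spool, bolted down: two steel cheeks 44 mm wide (y), 5 mm thick, 78 mm high, 44 mm apart inside, 54 mm over their outer faces, each with a 14 mm hole 58 mm up. Open above and at its y sides. A foot 6 mm thick, 56 mm wide sticks out 18 mm past each cheek. Origin: on the counter under its middle; x: the hole axis (a pin may enter from either end).
- fork_s_axis (a point): middle of the narrow bracket's hole axis, 58 mm up; axes as the bracket's. Below it a white saddle: floor 21.5 mm up, two sloping lips across y (tops 35 mm up) that centre a spool, 2 mm play. A spool set on it has its centre 51.5 mm up, 6.5 mm under the hole axis; the pin's tapered nose then lifts it about 1.5 mm so that it hangs on the pin.
- pin_s: spindle pin of the narrow bracket: bright rod 12 mm in diameter, 70 mm from head to nose (last 14 mm taper to 3 mm); black eight-sided head 24 mm across flats, 40 mm long. Origin: on its axis at the head's inner face, which seats on the cheek; x to the nose. Lies loose on the counter; it rests on a head flat, axis level, 12 mm up. 0.11 kg, balance point in the head.
- pin_s_mid (a point): the point on that pin's axis 27 mm from the head's inner face towards the nose: meets fork_s_axis when the pin is fully home (up to 1 mm of play in the holes)
- spool_m: medium full spool, 50 mm wide, stands on edge (may be absent). Black twelve-sided flanges 60 mm across flats, 3 mm thick, resting on a flat; between them yellow-green line, 44 mm wide, 54 mm diameter. 20 mm bore, mouths flared to 25 mm. Origin: its centre, 30 mm above what it stands on; x: its axle, either way round. 0.1 to 0.3 kg.
- fork_m: U bracket for the medium spool, bolted down: two steel cheeks 44 mm wide (y), 5 mm thick, 78 mm high, 58 mm apart inside, 68 mm over their outer faces, each with a 14 mm hole 58 mm up. Open above and at its y sides. A foot 6 mm thick, 56 mm wide sticks out 18 mm past each cheek. Origin: on the counter under its middle; x: the hole axis (a pin may enter from either end).
- fork_m_axis (a point): middle of the medium bracket's hole axis, 58 mm up; axes as the bracket's. Below it a white saddle: floor 21.5 mm up, two sloping lips across y (tops 35 mm up) that centre a spool, 2 mm play. A spool set on it has its centre 51.5 mm up, 6.5 mm under the hole axis; the pin's tapered nose then lifts it about 1.5 mm so that it hangs on the pin.
- pin_m: spindle pin of the medium bracket: bright rod 12 mm in diameter, 84 mm from head to nose (last 14 mm taper to 3 mm); black eight-sided head 24 mm across flats, 40 mm long. Origin: on its axis at the head's inner face, which seats on the cheek; x to the nose. Starts home through the empty; laid down it rests on a head flat, axis level, 12 mm up. 0.11 kg, balance point in the head.
- pin_m_mid (a point): the point on that pin's axis 34 mm from the head's inner face towards the nose: meets fork_m_axis when the pin is fully home (up to 1 mm of play in the holes)
- spool_l: wide full spool, 64 mm wide, stands on edge (may be absent). Black twelve-sided flanges 60 mm across flats, 3 mm thick, resting on a flat; between them yellow-green line, 58 mm wide, 54 mm diameter. 20 mm bore, mouths flared to 25 mm. Origin: its centre, 30 mm above what it stands on; x: its axle, either way round. 0.1 to 0.3 kg.
- fork_l: U bracket for the wide spool, bolted down: two steel cheeks 44 mm wide (y), 5 mm thick, 78 mm high, 72 mm apart inside, 82 mm over their outer faces, each with a 14 mm hole 58 mm up. Open above and at its y sides. A foot 6 mm thick, 56 mm wide sticks out 18 mm past each cheek. Origin: on the counter under its middle; x: the hole axis (a pin may enter from either end).
- fork_l_axis (a point): middle of the wide bracket's hole axis, 58 mm up; axes as the bracket's. Below it a white saddle: floor 21.5 mm up, two sloping lips across y (tops 35 mm up) that centre a spool, 2 mm play. A spool set on it has its centre 51.5 mm up, 6.5 mm under the hole axis; the pin's tapered nose then lifts it about 1.5 mm so that it hangs on the pin.
- pin_l: spindle pin of the wide bracket: bright rod 12 mm in diameter, 98 mm from head to nose (last 14 mm taper to 3 mm); black eight-sided head 24 mm across flats, 40 mm long. Origin: on its axis at the head's inner face, which seats on the cheek; x to the nose. Lies loose on the counter; it rests on a head flat, axis level, 12 mm up. 0.11 kg, balance point in the head.
- pin_l_mid (a point): the point on that pin's axis 41 mm from the head's inner face towards the nose: meets fork_l_axis when the pin is fully home (up to 1 mm of play in the holes)
- empty: the used-up spool: the same black flanges, 60 mm across flats, 50 mm wide over all, 44 mm between flanges, on a bare black core 30 mm in diameter, same bore. Starts hanging on the pin in the medium bracket, its centre 53 mm up; drops 1.5 mm to the saddle when the pin is drawn. Origin: its centre; x: its axle. 0.045 kg.
- bin: the empties bin: an open grey box 150 mm (x) by 130 mm (y) outside, 70 mm high, 4 mm walls and floor, standing on the counter and fixed. Origin: centre of its underside; z up.
- reel: bystander: a fishing reel about 80 x 110 x 65 mm; leave it alone. Origin: centre of its foot
- spray: bystander: a spray can 52 mm in diameter and 150 mm high; leave it alone. Origin: centre of its base
- tape: bystander: a roll of tape 96 mm across and 24 mm high, lying flat; leave it alone. Origin: centre of its underside
There are look-alikes about, which are no part of the job. Leave any purple look-alike of the fork_s alone. What is shaped like the pin_l but pink is not meant.

How it is judged (in metres and radians):
At the end, for the whole second after the job is handed in: Every full spool present is in its own bracket (centre within 13 mm of the hole axis middle) on its pin; all three pins home in their own brackets (mid point within 4.5 mm of the axis middle, within 0.09 rad), from either end; the empty lies in the bin below its rim; all at rest (distance between spool_s and fork_s_axis below 0.013 m and angle between the x axis of spool_s and the x axis of fork_s, either way round below 0.15 rad and linear speed of each of spool_s, pin_s, spool_m, pin_m, spool_l, pin_l, empty below 0.02 m/s and distance between pin_s_mid and fork_s_axis below 0.0045 m and angle between the x axis of pin_s and the x axis of fork_s, either way round below 0.09 rad and distance between spool_m and fork_m_axis below 0.013 m and angle between the x axis of spool_m and the x axis of fork_m, either way round below 0.15 rad and distance between pin_m_mid and fork_m_axis below 0.0045 m and angle between the x axis of pin_m and the x axis of fork_m, either way round below 0.09 rad and distance between spool_l and fork_l_axis below 0.013 m and angle between the x axis of spool_l and the x axis of fork_l, either way round below 0.15 rad and distance between pin_l_mid and fork_l_axis below 0.0045 m and angle between the x axis of pin_l and the x axis of fork_l, either way round below 0.09 rad and x of empty in the frame of bin between -0.071 and 0.071 m and y of empty in the frame of bin between -0.061 and 0.061 m and z of empty in the frame of bin between 0.01 and 0.065 m); the robot touches nothing.
It fails at once if the reel is moved by more than 3 cm (distance of reel from where it was at the start of the episode above 0.03 m).
It fails at once if the spray can is moved by more than 3 cm (distance of spray from where it was at the start of the episode above 0.03 m).
It fails at once if the tape roll is moved by more than 3 cm (distance of tape from where it was at the start of the episode above 0.03 m).
Of spool_s, spool_m, spool_l only 2 to 3 are there at a start; the rules pass over those that are not, and their reading is None.
At some moment in a run one of pin_s, pin_l may be knocked a few centimetres aside while the robot is not near it.
Once in a run the grip may slacken for a moment while it holds something.
It also fails if it takes over 208 s, if anything falls off the work surface, if the arm or the gripper's body presses on something with over 40 N, if the wrist force passes 120 N, or if a joint passes its speed limit or range.

## Working session

There is one attempt and no reset: what is moved stays moved. The work goes in short steps, Python scripts to look and compute and a tool call to move; the robot and the scene stay as the last step left them, time stands still between calls to the robot, and variables do not carry over. Pictures are saved under pics/ and viewed, at most 14 in all, crops included, and the job is handed in when it is done.

Besides the shell and the picture viewer there is one more tool, called after ">>>" as name(argument=value, ...) on one line, values as JSON. carry_out: Moves the arm, as the interface text tells. Its arguments: {"type":"object","properties":{"increments":{"type":"array"}},"required":["increments"]}

```bash
ls; mkdir -p pics; python3 - <<'E'
from plant import bot, imaging
import cv2
print(bot.get_obs())
for n in("scene","top"):
    im=imaging.capture(n); cv2.imwrite(f"pics/{n}0.png",im[:,:,::-1])
    c=imaging.calibration(n); print(n,c)
E
```

```text
pics
{'t': 0.0, 'q': array([ 77.90998662,  39.53520051, -11.14612672,  89.74496344,
         9.01446659,  51.70873516, -12.32506334]), 'qd': array([-0.05590824, -0.05569562, -0.01988952, -0.05187991, -0.06835933,
        0.00037302, -0.0756892 ]), 'tau': array([ 3.31159363e-04, -5.27571845e+01, -1.26696132e+00, -1.53434050e+01,
       -5.26464405e-02,  6.50269838e-03,  1.59306910e-04]), 'tcp_pos': array([ 151.29222282, -605.77962528,  248.88819406]), 'tool_rot': array([-1.79893586e+02,  8.05940768e-03,  1.40328631e+01]), 'contact_force': array([-0.2745962 ,  1.06715326,  0.07256506]), 'ft_torque': array([ 0.0107099 , -0.02414988, -0.0339019 ]), 'finger_force': 0.0, 'grip_width': 1.0031263936830095}
scene {'fx': 620.7692005783696, 'fy': 620.7692005783696, 'cx': 318.40934440084305, 'cy': 245.45057534996386, 'k1': -0.1499124174216157, 'R': array([[ 0.10448616,  0.99451339,  0.00507456],
       [ 0.70272744, -0.07021783, -0.7079856 ],
       [-0.70374484,  0.07754073, -0.70620864]]), 't': array([ -47.53956776, -324.52476632, 1919.44018894])}
top {'fx': 578.7614623258581, 'fy': 578.7614623258581, 'cx': 316.013418702369, 'cy': 244.58624193280158, 'k1': -0.07783884180706975, 'R': array([[ 0.01242571, -0.99991582,  0.00373675],
       [-0.99283606, -0.01278169, -0.11879897],
       [ 0.11883673, -0.00223381, -0.9929113 ]]), 't': array([ -35.45514585,  526.09726669, 1123.48896026])}
```

View pics/top0.png

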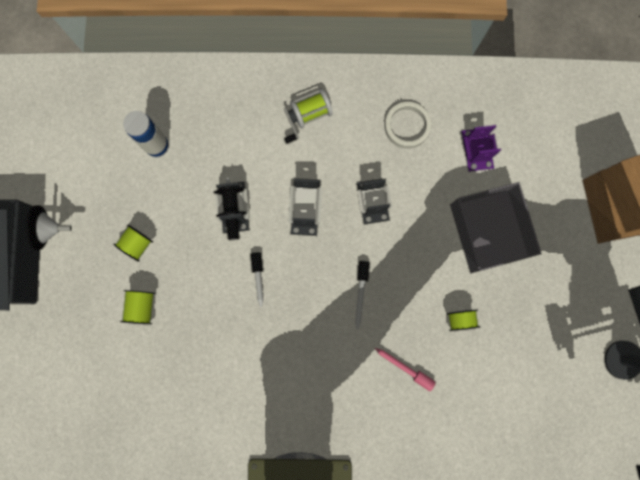

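View pics/scene0.png

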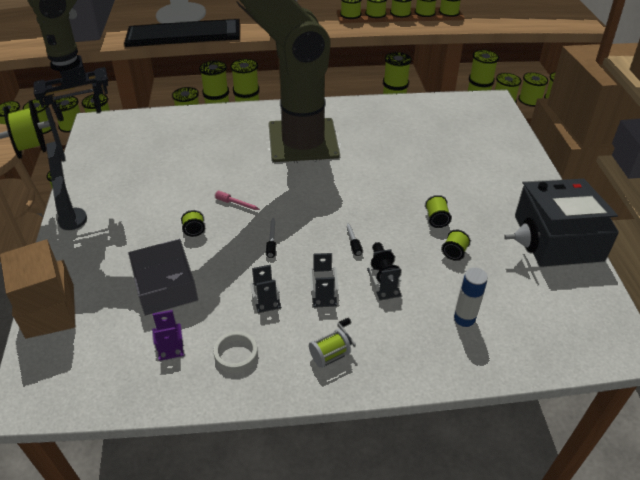

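The two pictures show all three full spools, at top-view pixels (463,320) narrow, (133,243) medium and (138,307) wide. The forks are at (232,208) M holding the empty, (305,207) L and (373,200) S. The loose pins are at (257,275) and (362,290), and the bin is at (495,228). I'll zoom in next.

```bash
cat > h.py <<'E'
import numpy as np, cv2
from plant import bot, imaging
CAL={n:imaging.calibration(n) for n in("top","scene")}
def dist(n):
    c=CAL[n]; return np.array([[c['fx'],0,c['cx']],[0,c['fy'],c['cy']],[0,0,1.]]),np.array([c['k1'],0,0,0,0.])
def ray(n,uv):
    K,D=dist(n);c=CAL[n]
    s=cv2.undistortPoints(np.array(uv,float).reshape(-1,1,2),K,D).reshape(-1,2)
    d=np.c_[s,np.ones(len(s))]@c['R']; return -c['R'].T@c['t'],d
def onz(n,uv,z):
    o,d=ray(n,uv); return (o+d*((z-o[2])/d[:,2])[:,None])[:,:2]
def proj(n,X):
    K,D=dist(n);c=CAL[n]
    return cv2.projectPoints(np.array(X,float).reshape(-1,3),cv2.Rodrigues(c['R'])[0],c['t'],K,D)[0].reshape(-1,2)
def crop(n,x,y,w,h,s,name,im=None):
    im=imaging.capture(n) if im is None else im
    cv2.imwrite("pics/"+name,cv2.resize(im[y:y+h,x:x+w,::-1],None,fx=s,fy=s,interpolation=cv2.INTER_CUBIC)); return im
E
python3 - <<'E'
from h import *
T=crop("top",210,150,195,150,4,"t1.png"); S=crop("scene",235,205,190,110,4.2,"s1.png")
np.save("T0.npy",T);np.save("S0.npy",S)
hsv=cv2.cvtColor(T,cv2.COLOR_RGB2HSV)
g=cv2.inRange(hsv,(25,100,60),(45,255,255))
for c in cv2.findContours(g,0,2)[0]:
    if cv2.contourArea(c)>120:
        r=cv2.minAreaRect(c); b=cv2.boxPoints(r)
        print("green",np.round(r[0],1),np.round(r[1],1),r[2],"xy30",onz("top",[r[0]],40).round(0), "box",onz("top",b,57).round(0).tolist())
E
```

```text
green [462.7 319.8] [17.2 27.3] 82.87498474121094 xy30 [[ 380. -319.]] box [[393.0, -286.0], [400.0, -339.0], [367.0, -343.0], [361.0, -290.0]]
green [137.5 306.7] [27.5 31.4] 6.34019136428833 xy30 [[398. 321.]] box [[370.0, 345.0], [430.0, 341.0], [425.0, 287.0], [365.0, 291.0]]
green [132.4 242.9] [27.2 23.9] 33.690067291259766 xy30 [[524. 338.]] box [[517.0, 368.0], [557.0, 343.0], [527.0, 297.0], [488.0, 321.0]]
green [310.8 103.7] [13.6 26.5] 67.61986541748047 xy30 [[816. -14.]] box [[812.0, 15.0], [834.0, -34.0], [808.0, -45.0], [786.0, 5.0]]
```

View pics/t1.png

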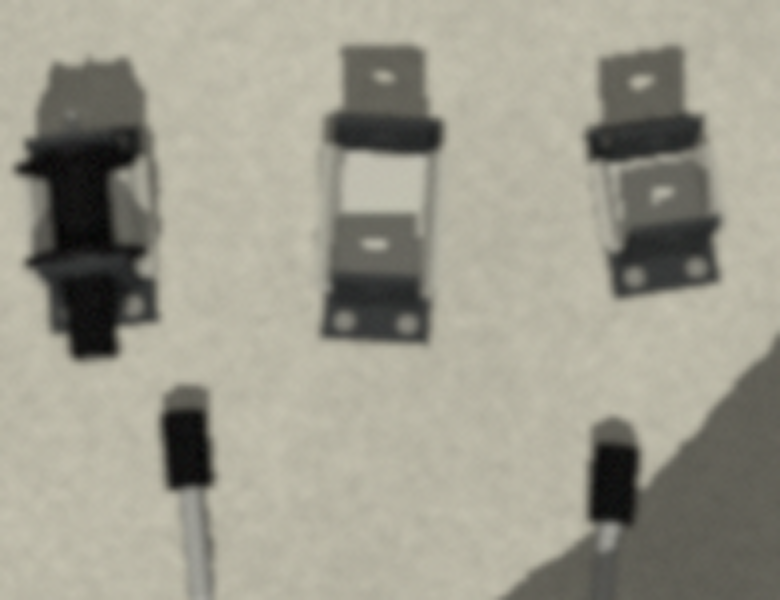

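View pics/s1.png

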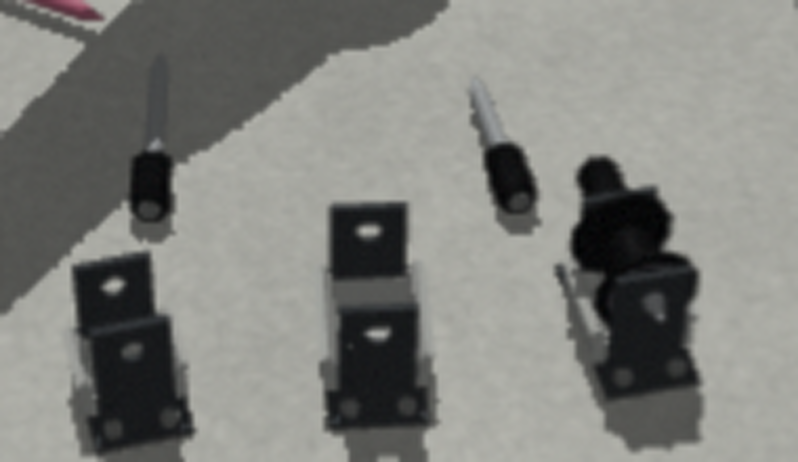

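```bash
python3 - <<'E'
from h import *
T=lambda p:[((x+.5)/4-.5+210,(y+.5)/4-.5+150) for x,y in p]
S=lambda p:[((x+.5)/4.2-.5+235,(y+.5)/4.2-.5+205) for x,y in p]
print("L foot",onz("top",T([(322,340),(428,342),(425,46),(342,46)]),6).round(0).tolist())
print("L tops (nearcheek outer?) ",onz("top",T([(327,298),(430,300),(442,120),(330,117)]),78).round(0).tolist())
print("S foot",onz("top",T([(616,298),(718,280),(683,48),(600,57)]),6).round(0).tolist())
print("S tops",onz("top",T([(611,250),(718,225),(704,118),(588,130)]),78).round(0).tolist())
print("M foot",onz("top",T([(53,332),(158,318),(130,62),(53,65)]),6).round(0).tolist())
print("holes L",onz("scene",S([(378,333),(369,231)]),58).round(1).tolist())
print("holes S",onz("scene",S([(132,351),(114,285)]),58).round(1).tolist())
print("hole M",onz("scene",S([(655,303)]),58).round(1).tolist())
print("M head near",onz("top",T([(72,357),(117,355)]),58).round(1).tolist())
print("scene cheek tops L",onz("scene",S([(340,307),(416,305),(330,205),(407,204)]),78).round(1).tolist())
print("scene cheek tops S",onz("scene",S([(92,332),(168,317),(73,268),(149,254)]),78).round(1).tolist())
print("scene cheek tops M",onz("scene",S([(612,276),(697,267)]),78).round(1).tolist())
im=np.load("T0.npy");hsv=cv2.cvtColor(im,cv2.COLOR_RGB2HSV)
m=(hsv[...,2]<45).astype(np.uint8);m[:,:245]=0;m[:245]=0;m[290:]=0;m[:,385:]=0
for c in cv2.findContours(m,0,1)[0]:
    if cv2.contourArea(c)>40:
        r=cv2.minAreaRect(c);print("head",r,onz("top",[r[0]],20).round(1),onz("top",cv2.boxPoints(r),20).round(0).tolist())
print("noses",onz("top",[(262,301),(359.5,327)],12).round(1))
im2=np.load("S0.npy")
g=cv2.inRange(cv2.cvtColor(im2,cv2.COLOR_RGB2HSV),(25,100,60),(45,255,255));g[:190]=0
for c in cv2.findContours(g,0,2)[0]:
    if cv2.contourArea(c)>80: r=cv2.minAreaRect(c);print("scene green",r,onz("scene",[r[0]],35).round(0))
# bin
b=cv2.inRange(hsv,(0,0,35),(179,80,75));print("bin rim px->",onz("top",[(451,205),(521,184),(540,251),(470,272)],70).round(0).tolist())
k=lambda p:proj("top",p).round(0).tolist()
E
```

```text
L foot [[549.0, 24.0], [549.0, -30.0], [704.0, -26.0], [704.0, 17.0]]
L tops (nearcheek outer?)  [[560.0, 19.0], [560.0, -30.0], [648.0, -35.0], [649.0, 19.0]]
S foot [[573.0, -126.0], [583.0, -178.0], [705.0, -161.0], [700.0, -117.0]]
S tops [[585.0, -117.0], [598.0, -169.0], [651.0, -163.0], [644.0, -106.0]]
M foot [[552.0, 162.0], [560.0, 108.0], [694.0, 127.0], [692.0, 167.0]]
holes L [[645.2, -6.0], [568.0, -2.4]]
holes S [[645.0, -140.4], [595.3, -148.1]]
hole M [[638.8, 149.2]]
M head near [[532.3, 144.1], [533.6, 122.1]]
scene cheek tops L [[642.1, -26.5], [644.8, 14.6], [564.8, -24.3], [568.3, 18.8]]
scene cheek tops S [[646.9, -160.9], [640.1, -119.6], [598.9, -169.6], [592.5, -127.5]]
scene cheek tops M [[634.4, 124.2], [632.5, 172.2]]
head ((362.8862609863281, 270.36553955078125), (9.633275985717773, 18.68523406982422), 4.763641834259033) [[ 477.  -123.5]] [[459.0, -112.0], [496.0, -115.0], [495.0, -135.0], [458.0, -132.0]]
head ((256.302001953125, 261.5198059082031), (17.81116485595703, 9.45285415649414), 84.2894058227539) [[492.1  90.7]] [[509.0, 102.0], [511.0, 83.0], [475.0, 79.0], [473.0, 98.0]]
noses [[ 413.4   78.2]
 [ 364.  -117.9]]
scene green ((330.8576965332031, 343.2664489746094), (13.653158187866211, 24.889827728271484), 64.98310089111328) [[796.  -9.]]
scene green ((458.2000732421875, 238.60003662109375), (21.466251373291016, 15.205260276794434), 26.56505012512207) [[507. 351.]]
scene green ((191.57028198242188, 216.2783660888672), (10.60545539855957, 20.691036224365234), 81.02737426757812) [[ 356. -325.]]
scene green ((436.11016845703125, 204.9184112548828), (17.814529418945312, 20.613956451416016), 75.25643920898438) [[375. 326.]]
bin rim px-> [[603.0, -292.0], [648.0, -432.0], [515.0, -466.0], [472.0, -327.0]]
```

The crops show fork L's cheek tops level at y≈-5, fork S turned about +9° and fork M about +8.6° with its pin head on the near side. Both loose pins have their noses towards the robot. The left one (y≈91) is the shorter, pin_s, and the right one (y≈-123) is pin_l. I'll start with the narrow spool.

```bash
cat >> h.py <<'E'
def go(*targets):
    o=bot.get_obs();p=np.array(o['tcp_pos']);r=np.array(o['tool_rot'])
    print("t",round(o['t'],2),"pos",p.round(1),"rot",r.round(1),"q",np.round(o['q'],0),"F",np.round(o['contact_force'],1),"w",round(o['grip_width']*88,1),"ff",round(o['finger_force'],1))
    yaw=r[2]
    for x,y,z,yw in targets:
        turn=-((yw-yaw+180)%360-180); a=np.radians(yw)
        d=np.array([x,y,z])-p
        print(f"  turn {np.radians(turn):.3f} rad; shift mm {d[0]*np.cos(a)+d[1]*np.sin(a):.1f} {d[0]*np.sin(a)-d[1]*np.cos(a):.1f} {-d[2]:.1f}")
        p=np.array([x,y,z]);yaw=yw
E
python3 -c "
from h import *
go((380,-321,120,7),(380,-321,27,7))"
```

```text
t 0.2 pos [ 151.4 -606.   249.2] rot [-179.9    0.    14. ] q [ 78.  40. -11.  90.   9.  52. -12.] F [-0.7  0.6 -0. ] w 88.0 ff 0.0
  turn 0.123 rad; shift mm 261.7 -255.0 129.2
  turn 0.000 rad; shift mm 0.0 0.0 93.0
```

>>> carry_out(increments=[[0, 0, 0, 0, 0, 0, 0.123], [0, 0.0327, -0.0319, 0.0161, 0, 0, 0], [0, 0.0327, -0.0319, 0.0161, 0, 0, 0], [0, 0.0327, -0.0319, 0.0161, 0, 0, 0], [0, 0.0327, -0.0319, 0.0161, 0, 0, 0], [0, 0.0327, -0.0319, 0.0161, 0, 0, 0], [0, 0.0327, -0.0319, 0.0161, 0, 0, 0], [0, 0.0327, -0.0319, 0.0161, 0, 0, 0], [0, 0.0327, -0.0319, 0.0161, 0, 0, 0], [0, 0, 0, 0, 0, 0, 0]])

```text
t: 1.45
tcp_pos: [382.9, -317.1, 119.9]
tool_rot: [-179.8, -0.0, 7.4]
contact_force: [-0.9, -1.4, 1.2]
grip_width: 1.001
finger_force: 0.0
```

```bash
python3 -c "
from h import *
go((380,-321,27,7))
crop('scene',140,170,110,85,7,'s2.png')"
```

```text
t 1.45 pos [ 382.9 -317.1  119.9] rot [-179.8   -0.     7.4] q [ 36.  43.  -3. 118.   5.  20. -53.] F [-0.9 -1.4  1.2] w 88.1 ff 0.0
  turn 0.008 rad; shift mm -3.3 3.5 92.9
```

View pics/s2.png

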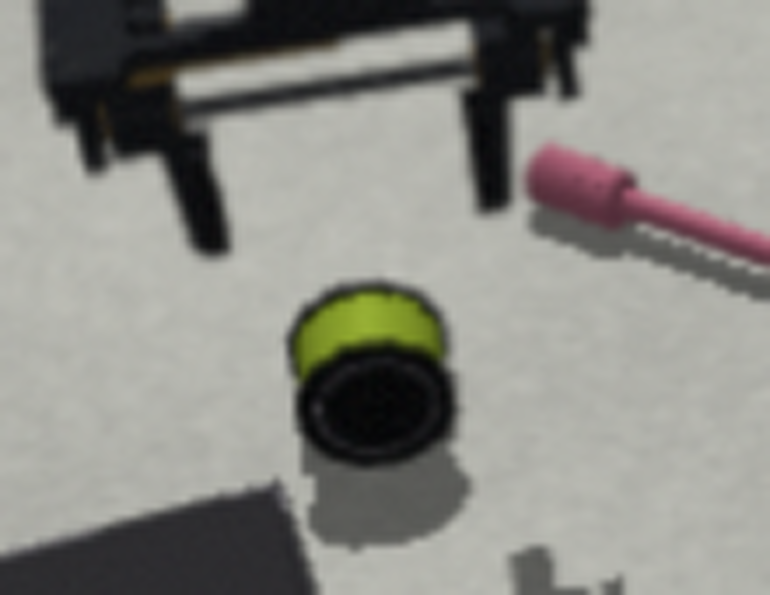

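The view shows the spool's front flange centre at scene pixel (193.6,227.6), with the rear flange's top arc around (193,211). The open jaws are centred above and behind it, and everything is clear.

```bash
python3 -c "
from h import *
print(onz('scene',[(193.6,227.1)],30), onz('scene',[(375/7+139.5,403/7+169.5),(368/7+139.5,345/7+169.5)],30))
print(onz('scene',[(373/7+139.5,345/7+169.5),(370/7+139.5,283/7+169.5)],60))
c=[(380,-321),(378,-321)]
for x,y in c:
  a=np.radians(7);u=np.array([np.cos(a),np.sin(a)])
  print(proj('scene',[[x+18*u[0],y+18*u[1],30],[x-18*u[0],y-18*u[1],60],[x+18*u[0],y+18*u[1],60]])*7-np.array([139.5*7,169.5*7]))
"
```

```text
[[ 392.58708955 -318.54750483]] [[ 392.33724234 -319.92893132]
 [ 360.00752736 -323.84298113]]
[[ 393.69567639 -316.54581208]
 [ 359.24157415 -319.0569768 ]]
[[377.44765236 412.99994071]
 [358.5259647  288.94587429]
 [366.34820312 353.12558587]]
[[377.65772588 409.30004978]
 [358.75863345 285.36820127]
 [366.57417672 349.43147699]]
```

>>> carry_out(increments=[[0, -0.003, 0.0033, 0.015, 0, 0, 0.008], [0, 0, 0, 0.025, 0, 0, 0], [0, 0, 0, 0, 0, 0, 0]])

```text
t: 1.88
tcp_pos: [375.3, -325.9, 79.5]
tool_rot: [-179.9, 0.2, 6.3]
contact_force: [-0.3, -0.2, 0.1]
grip_width: 1.002
finger_force: 0.0
```

>>> carry_out(increments=[[0, 0, 0, 0, 0, 0, 0], [0, 0, 0, 0, 0, 0, 0]])

```text
t: 2.12
tcp_pos: [377.6, -325.6, 81.6]
tool_rot: [179.9, -0.1, 6.5]
contact_force: [-0.6, -0.0, 0.9]
grip_width: 0.998
finger_force: 0.0
```

```bash
python3 -c "
from h import *
go((377.5,-320,27,6))"
```

```text
t 2.12 pos [ 377.6 -325.6   81.6] rot [ 1.799e+02 -1.000e-01  6.500e+00] q [ 37.  47.  -2. 119.   6.  14. -54.] F [-0.6 -0.   0.9] w 87.8 ff 0.0
  turn 0.008 rad; shift mm 0.5 -5.6 54.6
```

>>> carry_out(increments=[[0, 0, -0.0056, 0.018, 0, 0, 0.008], [0, 0, 0, 0.018, 0, 0, 0], [0, 0, 0, 0.018, 0, 0, 0], [0, 0, 0, 0, 0, 0, 0], [0, 0, 0, 0, 0, 0, 0], [0, 0, 0, 0, 0, 0, 0]])

```text
t: 2.88
tcp_pos: [377.2, -319.7, 27.5]
tool_rot: [180.0, -0.0, 6.1]
contact_force: [0.4, 1.4, 1.0]
grip_width: 0.999
finger_force: 0.0
```

```bash
python3 -c "
from h import *
go((377.5,-320,27,6))"
```

```text
t 2.88 pos [ 377.2 -319.7   27.5] rot [180.   -0.    6.1] q [ 35.  53.  -1. 120.   6.   7. -55.] F [0.4 1.4 1. ] w 87.9 ff 0.0
  turn 0.001 rad; shift mm 0.2 0.4 0.5
```

Position is good. Close the gripper.

>>> carry_out(increments=[[0.6, 0, 0, 0, 0, 0, 0], [1, 0, 0, 0, 0, 0, 0], [1, 0, 0, 0, 0, 0, 0], [1, 0, 0, 0, 0, 0, 0], [1, 0, 0, 0, 0, 0, 0], [1, 0, 0, 0, 0, 0, 0]])

```text
t: 3.62
tcp_pos: [377.0, -319.5, 27.0]
tool_rot: [180.0, -0.0, 6.1]
contact_force: [0.7, -0.2, 1.3]
grip_width: 0.61
finger_force: 29.9
```

```bash
python3 -c "
from h import *
go((377.5,-320,150,6),(619.7,-142,150,9))"
```

```text
t 3.62 pos [ 377.  -319.5   27. ] rot [180.   -0.    6.1] q [ 35.  53.  -1. 120.   6.   7. -55.] F [ 0.7 -0.2  1.3] w 53.7 ff 29.9
  turn 0.001 rad; shift mm 0.5 0.5 -123.0
  turn -0.052 rad; shift mm 267.1 -137.9 -0.0
```

>>> carry_out(increments=[[1, 0, 0, -0.03, 0, 0, 0], [1, 0, 0, -0.045, 0, 0, 0], [1, 0, 0, -0.048, 0, 0, -0.052], [1, 0.038, -0.0197, 0, 0, 0, 0], [1, 0.038, -0.0197, 0, 0, 0, 0], [1, 0.038, -0.0197, 0, 0, 0, 0], [1, 0.038, -0.0197, 0, 0, 0, 0], [1, 0.038, -0.0197, 0, 0, 0, 0], [1, 0.038, -0.0197, 0, 0, 0, 0], [1, 0.038, -0.0197, 0, 0, 0, 0]])

```text
t: 4.88
tcp_pos: [618.2, -140.1, 149.3]
tool_rot: [-180.0, 0.1, 9.1]
contact_force: [0.9, -0.4, -0.9]
grip_width: 0.613
finger_force: 29.9
```

>>> carry_out(increments=[[1, 0, 0, 0, 0, 0, 0], [1, 0, 0, 0, 0, 0, 0], [1, 0, 0, 0, 0, 0, 0]])

```text
t: 5.25
tcp_pos: [616.5, -142.8, 149.7]
tool_rot: [180.0, 0.1, 8.9]
contact_force: [-0.4, -0.3, -1.8]
grip_width: 0.607
finger_force: 29.9
```

```bash
python3 -c "
from h import *
go((619.7,-142,150,9))
a=crop('scene',250,170,100,150,4,'a.png');b=crop('top',330,130,100,150,4,'b.png')
A=cv2.imread('pics/a.png');B=cv2.imread('pics/b.png');cv2.imwrite('pics/ab1.png',np.hstack([A,B]))"
```

```text
t 5.25 pos [ 616.5 -142.8  149.7] rot [1.8e+02 1.0e-01 8.9e+00] q [  9.  47.   0.  93.  -0.  40. -72.] F [-0.4 -0.3 -1.8] w 53.4 ff 29.9
  turn -0.001 rad; shift mm 3.3 -0.3 -0.3
```

View pics/ab1.png

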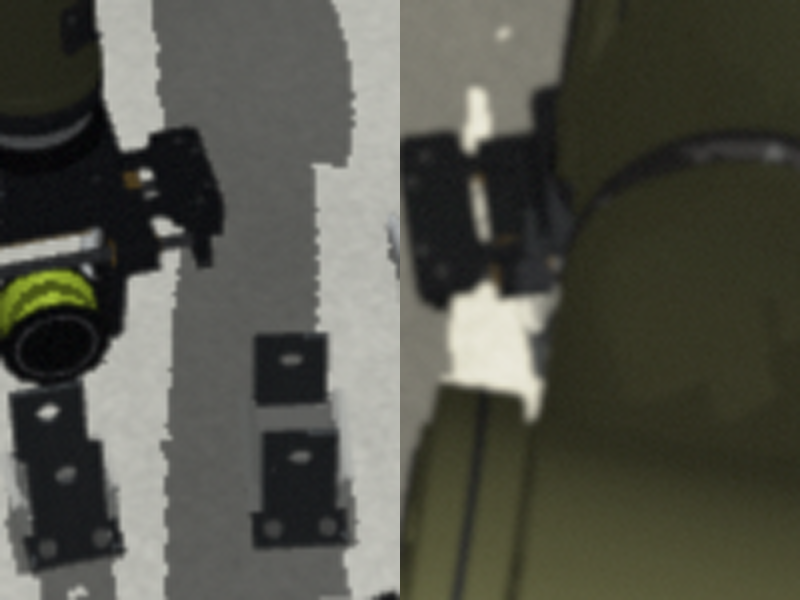

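The scene half shows the held spool's front flange centre at pixel (262.8,255.5), above fork S. The fork's holes are at (261.6,272.3) and (266.1,287.8). The arm hides the top view here.

```bash
python3 -c "
from h import *
f=lambda x,y:(x/4+249.6,y/4+169.6)
print('flange',onz('scene',[f(53,344)],152.7))
print('holes',onz('scene',[f(48,411),f(66,473)],58))
print('tops',onz('scene',[f(10,396),f(83,382),f(27,453),f(102,440)],78))
print('flange predicted from tcp', 616.5+18*np.cos(.155),-142.8+18*np.sin(.155))
"
```

```text
flange [[ 633.06909151 -141.5930936 ]]
holes [[ 594.85313451 -148.47221208]
 [ 643.95080279 -140.20688374]]
tops [[ 599.46227311 -169.39646594]
 [ 592.53313854 -126.87280199]
 [ 644.41935824 -161.1563423 ]
 [ 638.72785073 -118.43050408]]
flange predicted from tcp 634.2842075539363 -140.02115821275942
```

>>> carry_out(increments=[[1, 0.0013, 0.0004, 0.02, 0, 0, -0.006], [1, 0, 0, 0.02, 0, 0, 0], [1, 0, 0, 0, 0, 0, 0], [1, 0, 0, 0.01, 0, 0, 0], [1, 0, 0, 0.01, 0, 0, 0], [1, 0, 0, 0.01, 0, 0, 0]])

```text
t: 6.1
tcp_pos: [619.4, -141.6, 79.4]
tool_rot: [180.0, -0.0, 9.4]
contact_force: [0.5, 0.3, -0.5]
grip_width: 0.611
finger_force: 29.9
```

>>> carry_out(increments=[[1, 0, 0, 0.01, 0, 0, 0], [1, 0, 0, 0.01, 0, 0, 0], [1, 0, 0, 0.01, 0, 0, 0], [1, 0, 0, 0, 0, 0, 0], [1, 0, 0, 0, 0, 0, 0]])

```text
t: 6.72
tcp_pos: [619.4, -141.4, 50.0]
tool_rot: [-180.0, -0.0, 9.4]
contact_force: [-1.1, 0.4, -1.2]
grip_width: 0.61
finger_force: 29.9
```

```bash
python3 -c "
from h import *
go((617.9,-143,49,9.3))"
```

```text
t 6.72 pos [ 619.4 -141.4   50. ] rot [-180.    -0.     9.4] q [  9.  56.  -0.  95.   0.  29. -72.] F [-1.1  0.4 -1.2] w 53.7 ff 29.9
  turn 0.002 rad; shift mm -1.7 1.3 1.0
```

>>> carry_out(increments=[[1, -0.001, 0.001, 0.0015, 0, 0, 0], [1, 0, 0, 0, 0, 0, 0], [0.8, 0, 0, 0, 0, 0, 0], [0.3, 0, 0, 0, 0, 0, 0], [0.2, 0, 0, 0, 0, 0, 0], [0.1, 0, 0, 0, 0, 0, 0]])

```text
t: 7.48
tcp_pos: [618.6, -142.7, 48.6]
tool_rot: [180.0, -0.0, 9.4]
contact_force: [-1.2, 0.2, -0.0]
grip_width: 0.887
finger_force: 0.0
```

```bash
python3 -c "
from h import *
go((549.3,136.9,59,8.6))"
```

```text
t 7.47 pos [ 618.6 -142.7   48.6] rot [180.   -0.    9.4] q [  9.  56.  -0.  95.   0.  29. -72.] F [-1.2  0.2 -0. ] w 78.1 ff 0.0
  turn 0.014 rad; shift mm -26.7 -286.9 -10.4
```

>>> carry_out(increments=[[0.1, 0, 0, -0.03, 0, 0, 0], [0, 0, 0, -0.04, 0, 0, 0], [0, 0, 0, -0.04, 0, 0, 0], [0, -0.0085, -0.041, 0, 0, 0, 0], [0, -0.0101, -0.041, 0, 0, 0, 0.014], [0, -0.0101, -0.041, 0, 0, 0, 0], [0, -0.0101, -0.041, 0, 0, 0, 0], [0, -0.0101, -0.041, 0, 0, 0, 0], [0, -0.0101, -0.041, 0, 0, 0, 0], [0, -0.0101, -0.041, 0, 0, 0, 0]])

```text
t: 8.72
tcp_pos: [505.8, 131.6, 158.6]
tool_rot: [-180.0, -0.0, 8.6]
contact_force: [-0.4, 0.3, 0.2]
grip_width: 0.999
finger_force: 0.0
```

>>> carry_out(increments=[[0, 0, 0, 0, 0, 0, 0], [0, 0, 0, 0, 0, 0, 0], [0, 0, 0, 0, 0, 0, 0]])

```text
t: 9.1
tcp_pos: [506.9, 128.7, 158.5]
tool_rot: [179.9, -0.0, 8.4]
contact_force: [0.3, 0.2, -0.4]
grip_width: 1.0
finger_force: 0.0
```

```bash
python3 -c "
from h import *
go((549.5,136.7,150,8.6),(549.5,136.7,59,8.6))
a=crop('scene',240,210,200,110,4,'s3.png');np.save('S1.npy',a)"
```

```text
t 9.1 pos [506.9 128.7 158.5] rot [179.9  -0.    8.4] q [-22.  40.   4. 113.  -5.  27. -96.] F [ 0.3  0.2 -0.4] w 88.0 ff 0.0
  turn -0.003 rad; shift mm 43.3 -1.6 8.5
  turn -0.000 rad; shift mm 0.0 0.0 91.0
```

View pics/s3.png

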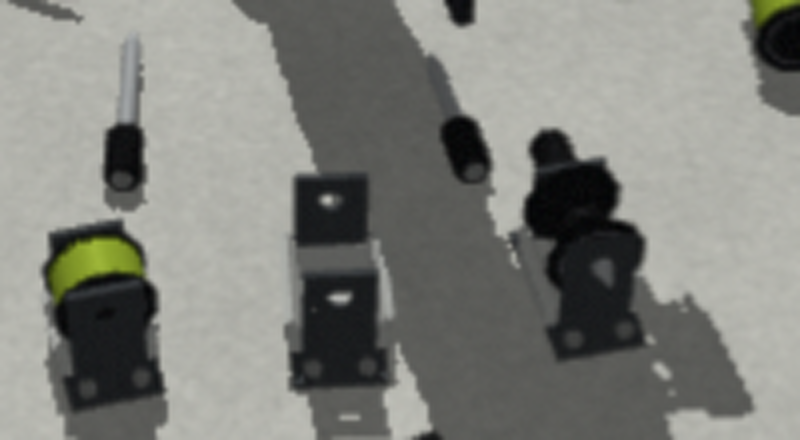

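The view shows spool S seated between its cheeks (centre px ~(98,270) in the crop). The pin_m head is at crop (550,150), the nose hole at (603,268), and pins S and L have not moved.

```bash
python3 -c "
from h import *
f=lambda *p:[(x/4+239.6,y/4+209.6) for x,y in p]
d=lambda a:np.degrees(np.arctan2(-(a[1]-a[0])[0],(a[1]-a[0])[1]))
a=onz('scene',f((560,359),(645,345)),6);print('M foot end',a,d(a), a.mean(0)-52*np.array([.989,.15]))
a=onz('scene',f((70,411),(163,393)),6);print('S foot end',a,d(a))
a=onz('scene',f((290,388),(391,386)),6);print('L foot end',a,d(a),a.mean(0)-59*np.array([1,-.04]))
print('M nose hole',onz('scene',f((603,268)),58))
print('L holes',onz('scene',f((331,201),(340,297)),58))
print('pin head +x ends (z12)',onz('scene',f((121,181),(474,172)),12),'noses',onz('scene',f((131,38),(433,58)),12))
"
```

```text
M foot end [[660.99360702 123.37242581]
 [655.56105866 175.57695092]] 5.940975003465166 [606.84933284 141.67468837]
S foot end [[ 671.34362862 -165.22588576]
 [ 663.17263829 -110.85649231]] 8.546823575727585
L foot end [[666.74002011 -37.04838144]
 [671.1683812   21.64513943]] -4.314728193779475 [609.95420065  -5.341621  ]
M nose hole [[638.23871514 148.75673445]]
L holes [[568.75154041  -2.81363436]
 [645.07053257  -5.97869874]]
pin head +x ends (z12) [[ 494.75020416 -126.50682969]
 [ 508.93890768   94.63612925]] noses [[ 362.98773999 -113.3871595 ]
 [ 402.20370253   83.46450181]]
```

>>> carry_out(increments=[[0, 0.0215, -0.0008, 0.02, 0, 0, -0.003], [0, 0.0215, -0.0008, 0.02, 0, 0, 0], [0, 0, 0, 0, 0, 0, 0], [0, 0, 0, 0, 0, 0, 0], [0, 0, 0, 0, 0, 0, 0]])

```text
t: 9.78
tcp_pos: [548.1, 138.0, 119.1]
tool_rot: [180.0, -0.0, 8.7]
contact_force: [0.7, 0.1, -0.1]
grip_width: 0.994
finger_force: 0.0
```

```bash
python3 -c "
from h import *
go((549.5,136.7,59,8.6))"
```

```text
t 9.78 pos [548.1 138.  119.1] rot [180.   -0.    8.7] q [-21.  46.   3. 107.  -5.  27. -95.] F [ 0.7  0.1 -0.1] w 87.5 ff 0.0
  turn 0.002 rad; shift mm 1.2 1.5 60.1
```

>>> carry_out(increments=[[0, 0.0006, 0.0007, 0.02, 0, 0, 0], [0, 0, 0, 0.02, 0, 0, 0], [0, 0, 0, 0.02, 0, 0, 0], [0, 0, 0, 0, 0, 0, 0], [0.5, 0, 0, 0, 0, 0, 0], [0.6, 0, 0, 0, 0, 0, 0], [0.7, 0, 0, 0, 0, 0, 0], [1, 0, 0, 0, 0, 0, 0], [1, 0, 0, 0, 0, 0, 0], [1, 0, 0, 0, 0, 0, 0]])

```text
t: 11.02
tcp_pos: [549.2, 137.7, 58.4]
tool_rot: [180.0, 0.0, 8.8]
contact_force: [-0.1, 0.0, -0.7]
grip_width: 0.343
finger_force: 0.0
```

>>> carry_out(increments=[[1, 0, 0, 0, 0, 0, 0], [1, 0, 0, 0, 0, 0, 0]])

```text
t: 11.28
tcp_pos: [549.2, 137.7, 58.4]
tool_rot: [180.0, 0.0, 8.8]
contact_force: [1.2, -0.5, -0.3]
grip_width: 0.265
finger_force: 29.7
```

```bash
python3 -c "
from h import *
go((549.5,136.7,59,8.6));print(bot.get_obs()['ft_torque'])"
```

```text
t 11.28 pos [549.2 137.7  58.4] rot [180.    0.    8.8] q [-20.  52.   2. 108.  -5.  21. -95.] F [ 1.2 -0.5 -0.3] w 23.3 ff 29.7
  turn 0.003 rad; shift mm 0.2 1.1 -0.6
[-0.01363268  0.03035737 -0.00430298]
```

>>> carry_out(increments=[[1, -0.008, 0, 0, 0, 0, 0], [1, -0.01, 0, 0, 0, 0, 0], [1, -0.01, 0, 0, 0, 0, 0], [1, 0, 0, 0, 0, 0, 0]])

```text
t: 11.78
tcp_pos: [519.9, 133.2, 58.3]
tool_rot: [180.0, 0.1, 8.8]
contact_force: [-0.0, -0.0, -1.2]
grip_width: 0.267
finger_force: 29.7
```

```bash
python3 -c "
from h import *
go((461,123.5,59,8.6));print(bot.get_obs()['ft_torque'])"
```

```text
t 11.78 pos [519.9 133.2  58.3] rot [1.8e+02 1.0e-01 8.8e+00] q [-20.  51.   2. 113.  -5.  17. -95.] F [-0.  -0.  -1.2] w 23.5 ff 29.7
  turn 0.003 rad; shift mm -59.7 0.8 -0.7
[0.00943366 0.03838464 0.02940062]
```

>>> carry_out(increments=[[1, -0.014, 0, 0, 0, 0, 0], [1, -0.014, 0, 0, 0, 0, 0], [1, -0.014, 0, 0, 0, 0, 0], [1, -0.014, 0, 0, 0, 0, 0], [1, -0.014, 0, 0, 0, 0, 0], [1, 0, 0, -0.03, 0, 0, 0], [1, -0.006, -0.02, -0.015, 0, 0, 0], [1, -0.002, -0.03, 0, 0, 0, 0], [1, 0, -0.03, 0, 0, 0, 0], [1, 0, -0.015, 0, 0, 0, 0]])

```text
t: 13.02
tcp_pos: [429.9, 217.5, 103.5]
tool_rot: [-179.9, -0.0, 8.9]
contact_force: [-0.0, -0.9, -1.0]
grip_width: 0.266
finger_force: 29.7
```

>>> carry_out(increments=[[1, 0, 0, 0.025, 0, 0, 0], [1, 0, 0, 0.025, 0, 0, 0], [1, 0, 0, 0.025, 0, 0, 0], [1, 0, 0, 0, 0, 0, 0]])

```text
t: 13.52
tcp_pos: [429.4, 214.4, 27.2]
tool_rot: [179.9, 0.2, 8.7]
contact_force: [0.5, 0.1, -0.7]
grip_width: 0.269
finger_force: 29.7
```

```bash
python3 -c "
from h import *
go((440,215,13,8.8))"
```

```text
t 13.53 pos [429.4 214.4  27.2] rot [179.9   0.2   8.7] q [ -33.   53.    1.  122.  -11.    5. -103.] F [ 0.5  0.1 -0.7] w 23.7 ff 29.7
  turn -0.002 rad; shift mm 10.6 1.1 14.2
```

>>> carry_out(increments=[[1, 0, 0, 0.009, 0, 0, 0], [1, 0, 0, 0.0045, 0, 0, 0], [1, 0, 0, 0, 0, 0, 0], [1, 0, 0, 0, 0, 0, 0], [0.7, 0, 0, 0, 0, 0, 0], [0.5, 0, 0, 0, 0, 0, 0], [0.4, 0, 0, 0, 0, 0, 0]])

```text
t: 14.4
tcp_pos: [430.0, 215.6, 15.0]
tool_rot: [180.0, -0.0, 8.8]
contact_force: [-0.2, -0.9, -0.1]
grip_width: 0.506
finger_force: 0.0
```

```bash
python3 -c "
from h import *
go((429,214,150,8.8),(602,145.9,150,8.8))"
```

```text
t 14.4 pos [430.  215.6  15. ] rot [180.   -0.    8.8] q [ -33.   55.    1.  122.  -11.    3. -102.] F [-0.2 -0.9 -0.1] w 44.6 ff 0.0
  turn -0.001 rad; shift mm -1.3 1.4 -135.0
  turn -0.000 rad; shift mm 160.5 93.8 -0.0
```

>>> carry_out(increments=[[0.4, 0, 0, -0.035, 0, 0, 0], [0.2, 0, 0, -0.05, 0, 0, 0], [0, 0, 0, -0.05, 0, 0, 0], [0, 0.032, 0.019, 0, 0, 0, 0], [0, 0.032, 0.019, 0, 0, 0, 0], [0, 0.032, 0.019, 0, 0, 0, 0], [0, 0.032, 0.019, 0, 0, 0, 0], [0, 0.032, 0.019, 0, 0, 0, 0], [0, 0, 0, 0, 0, 0, 0], [0, 0, 0, 0, 0, 0, 0]])

```text
t: 15.65
tcp_pos: [601.3, 146.4, 149.5]
tool_rot: [-180.0, 0.1, 8.8]
contact_force: [-0.4, 1.1, -0.5]
grip_width: 1.001
finger_force: 0.0
```

>>> carry_out(increments=[[0, 0, 0, 0, 0, 0, 0], [0, 0, 0, 0, 0, 0, 0]])

```text
t: 15.9
tcp_pos: [601.8, 146.7, 150.0]
tool_rot: [-180.0, 0.0, 8.8]
contact_force: [0.7, -0.2, -0.1]
grip_width: 1.001
finger_force: 0.0
```

```bash
python3 -c "
from h import *
go((602,145.9,150,8.8),(602,145.9,51.5,8.8))
a=imaging.capture('top');cv2.imwrite('pics/top2.png',a[:,:,::-1]);np.save('T2.npy',a)"
```

```text
t 15.9 pos [601.8 146.7 150. ] rot [-180.     0.     8.8] q [-21.  46.   5.  96.  -6.  38. -93.] F [ 0.7 -0.2 -0.1] w 88.1 ff 0.0
  turn 0.000 rad; shift mm 0.1 0.9 -0.0
  turn -0.000 rad; shift mm 0.0 0.0 98.5
```

View pics/top2.png

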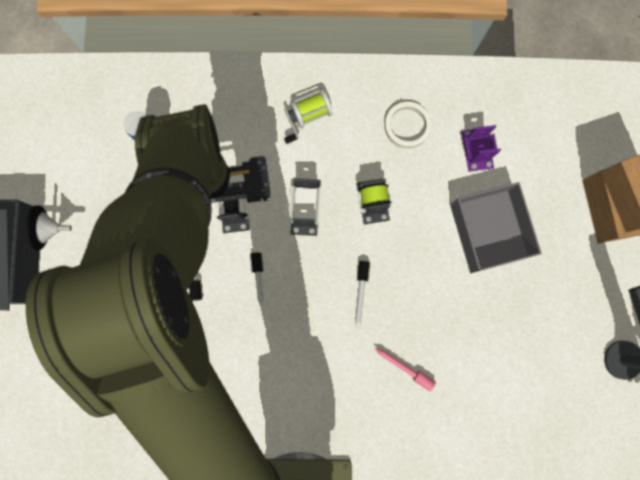

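The picture shows spool S in fork S at (374,196), the bin open at (495,228), pin_m's head lying at (196,289), and pins S and L unmoved. Next I'll descend on the empty.

>>> carry_out(increments=[[0, 0, 0.001, 0.03, 0, 0, 0], [0, 0, 0, 0.03, 0, 0, 0], [0, 0, 0, 0.02, 0, 0, 0], [0, 0, 0, 0.0185, 0, 0, 0], [0, 0, 0, 0, 0, 0, 0], [0.5, 0, 0, 0, 0, 0, 0], [0.8, 0, 0, 0, 0, 0, 0], [1, 0, 0, 0, 0, 0, 0], [1, 0, 0, 0, 0, 0, 0], [1, 0, 0, 0, 0, 0, 0]])

```text
t: 17.2
tcp_pos: [602.8, 145.0, 51.5]
tool_rot: [180.0, -0.0, 8.8]
contact_force: [-0.9, 0.1, 0.0]
grip_width: 0.457
finger_force: 0.0
```

```bash
python3 -c "
from h import *
go((602,145.9,51.5,8.8),(602,145.9,185,8.8),(559.5,-379,185,8.8))"
```

```text
t 17.2 pos [602.8 145.   51.5] rot [180.   -0.    8.8] q [-20.  55.   4.  98.  -7.  27. -93.] F [-0.9  0.1  0. ] w 40.2 ff 0.0
  turn -0.001 rad; shift mm -0.6 -1.0 0.0
  turn -0.000 rad; shift mm 0.0 0.0 -133.5
  turn -0.000 rad; shift mm -122.3 512.2 -0.0
```

>>> carry_out(increments=[[1, 0, 0, 0, 0, 0, 0], [1, 0, 0, 0, 0, 0, 0], [1, 0, 0, 0, 0, 0, 0], [1, 0, 0, -0.01, 0, 0, 0], [1, 0, 0, -0.02, 0, 0, 0], [1, 0, 0, -0.03, 0, 0, 0], [1, 0, 0, -0.04, 0, 0, 0], [1, 0, 0, -0.033, 0, 0, 0]])

```text
t: 18.2
tcp_pos: [602.6, 145.0, 187.4]
tool_rot: [-180.0, -0.1, 8.8]
contact_force: [0.1, -0.3, -0.5]
grip_width: 0.339
finger_force: 30.6
```

```bash
python3 -c "
from h import *
go((559.5,-379,185,8.8))"
```

```text
t 18.2 pos [602.6 145.  187.4] rot [-1.8e+02 -1.0e-01  8.8e+00] q [-21.  43.   6.  95.  -6.  42. -93.] F [ 0.1 -0.3 -0.5] w 29.8 ff 30.6
  turn -0.001 rad; shift mm -122.7 511.2 2.4
```

>>> carry_out(increments=[[1, -0.0094, 0.0393, 0, 0, 0, 0], [1, -0.0094, 0.0393, 0, 0, 0, 0], [1, -0.0094, 0.0393, 0, 0, 0, 0], [1, -0.0094, 0.0393, 0, 0, 0, 0], [1, -0.0094, 0.0393, 0, 0, 0, 0], [1, -0.0094, 0.0393, 0, 0, 0, 0], [1, -0.0094, 0.0393, 0, 0, 0, 0], [1, -0.0094, 0.0393, 0, 0, 0, 0], [1, -0.0094, 0.0393, 0, 0, 0, 0], [1, -0.0094, 0.0393, 0, 0, 0, 0]])

```text
t: 19.45
tcp_pos: [569.1, -258.9, 186.0]
tool_rot: [180.0, -0.0, 8.8]
contact_force: [0.7, -0.7, -0.4]
grip_width: 0.345
finger_force: 30.6
```

>>> carry_out(increments=[[1, -0.0094, 0.0393, 0, 0, 0, 0], [1, -0.0094, 0.0393, 0, 0, 0, 0], [1, -0.0094, 0.0393, 0, 0, 0, -0.1], [1, 0, 0, 0, 0, 0, 0], [1, 0, 0, 0.02, 0, 0, 0], [1, 0, 0, 0.02, 0, 0, 0]])

```text
t: 20.2
tcp_pos: [560.1, -377.0, 145.4]
tool_rot: [-180.0, -0.1, 14.5]
contact_force: [0.0, 0.4, -0.1]
grip_width: 0.341
finger_force: 30.6
```

```bash
python3 -c "
from h import *
go((559.5,-379,62,14))"
```

```text
t 20.2 pos [ 560.1 -377.   145.4] rot [-1.80e+02 -1.00e-01  1.45e+01] q [ 31.  50.  -1.  85.   2.  44. -47.] F [ 0.   0.4 -0.1] w 30.0 ff 30.6
  turn 0.009 rad; shift mm -1.0 1.8 83.4
```

>>> carry_out(increments=[[1, -0.001, 0.0018, 0.03, 0, 0, 0], [1, 0, 0, 0.03, 0, 0, 0], [1, 0, 0, 0.022, 0, 0, 0], [1, 0, 0, 0, 0, 0, 0], [0.6, 0, 0, 0, 0, 0, 0], [0.4, 0, 0, 0, 0, 0, 0], [0.4, 0, 0, 0, 0, 0, 0], [0.4, 0, 0, -0.03, 0, 0, 0], [0.4, 0, 0, -0.05, 0, 0, 0], [0.4, 0, 0, -0.05, 0, 0, 0]])

```text
t: 21.45
tcp_pos: [559.1, -380.5, 194.1]
tool_rot: [180.0, -0.0, 14.5]
contact_force: [-0.0, -0.4, 0.2]
grip_width: 0.597
finger_force: 0.0
```

```bash
python3 -c "
from h import *
p=np.array;r=lambda a:np.radians(a)
im=np.load('T2.npy');hsv=cv2.cvtColor(im,cv2.COLOR_RGB2HSV)
m=(hsv[...,2]<50).astype(np.uint8);m[:,:245]=0;m[:245]=0;m[292:]=0;m[:,385:]=0
for c in cv2.findContours(m,0,1)[0]:
    if cv2.contourArea(c)>40:
        q=cv2.minAreaRect(c);print('head',q,onz('top',[q[0]],16).round(1))
print('pinm head',onz('top',[(196,289)],16),'nose?')
go((493,91,150,9),(493,91,13,9))"
```

```text
head ((362.9207458496094, 270.2134094238281), (8.944953918457031, 17.22732162475586), 6.340191841125488) [[ 477.6 -123.9]]
head ((256.5, 262.0), (18.0, 9.0), 90.0) [[491.4  90.7]]
pinm head [[435.34211091 211.26207267]] nose?
t 21.45 pos [ 559.1 -380.5  194.1] rot [180.   -0.   14.5] q [ 31.  47.  -1.  83.   1.  50. -46.] F [-0.  -0.4  0.2] w 52.5 ff 0.0
  turn 0.096 rad; shift mm 8.5 -476.0 44.1
  turn 0.000 rad; shift mm 0.0 0.0 137.0
```

>>> carry_out(increments=[[0.4, 0, 0, 0, 0, 0, 0.14], [0.4, -0.0011, -0.0397, 0.0037, 0, 0, 0], [0.4, -0.0011, -0.0397, 0.0037, 0, 0, 0], [0.4, -0.0011, -0.0397, 0.0037, 0, 0, 0], [0.4, -0.0011, -0.0397, 0.0037, 0, 0, 0], [0.4, -0.0011, -0.0397, 0.0037, 0, 0, 0], [0.4, -0.0011, -0.0397, 0.0037, 0, 0, 0], [0.4, -0.0011, -0.0397, 0.0037, 0, 0, 0], [0.4, -0.0011, -0.0397, 0.0037, 0, 0, 0], [0.4, -0.0011, -0.0397, 0.0037, 0, 0, 0]])

```text
t: 22.7
tcp_pos: [509.4, -25.4, 159.6]
tool_rot: [180.0, -0.1, 6.5]
contact_force: [-0.5, 0.6, 0.8]
grip_width: 0.598
finger_force: 0.0
```

>>> carry_out(increments=[[0.4, -0.0011, -0.0397, 0.0037, 0, 0, 0], [0.4, -0.0011, -0.0397, 0.0037, 0, 0, 0], [0.4, -0.0011, -0.0397, 0.0037, 0, 0, 0], [0.4, 0, 0, 0.05, 0, 0, 0], [0.4, 0, 0, 0.03, 0, 0, 0], [0.4, 0, 0, 0, 0, 0, 0], [0.4, 0, 0, 0, 0, 0, 0], [0.4, 0, 0, 0, 0, 0, 0]])

```text
t: 23.7
tcp_pos: [493.4, 91.4, 69.4]
tool_rot: [-180.0, -0.2, 6.4]
contact_force: [0.4, 1.1, 0.0]
grip_width: 0.6
finger_force: 0.0
```

```bash
python3 -c "
from h import *
go((492.5,91,13,6.5))
im=crop('scene',310,200,110,82,7,'s4.png')"
```

```text
t 23.7 pos [493.4  91.4  69.4] rot [-180.    -0.2    6.4] q [-18.  49.   3. 119. -10.  13. -89.] F [0.4 1.1 0. ] w 52.8 ff 0.0
  turn -0.001 rad; shift mm -1.0 0.3 56.4
```

View pics/s4.png

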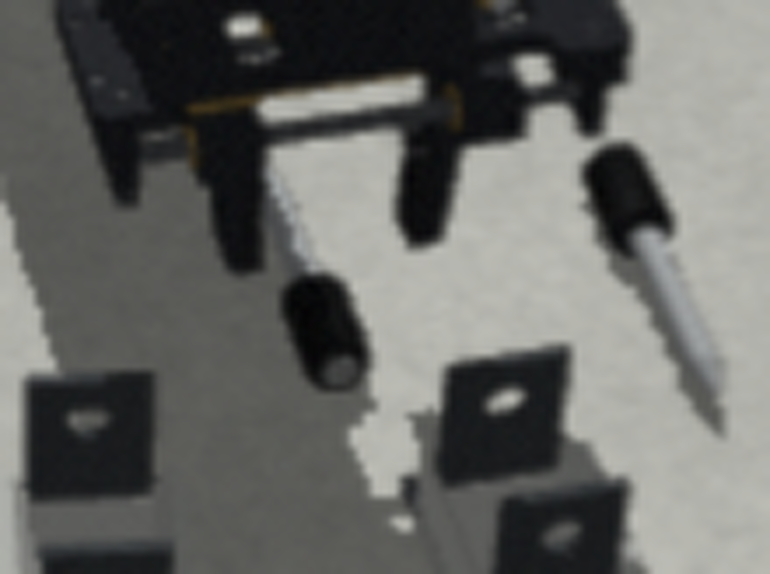

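The view shows pin_s below the fingers, with its head end at crop (343,367) and the rod leaving the head near (308,272). The M fork's holes are at (505,400) and (563,537). pin_m lies with its head at (625,195) and its nose at (718,380).

```bash
python3 -c "
from h import *
f=lambda *p:[(x/7+309.6,y/7+199.6) for x,y in p]
print('M holes',onz('scene',f((505,400),(563,537)),58))
a=onz('scene',f((343,367),(282,185)),12);print('pin_s end, rod pt',a,np.degrees(np.arctan2(*(a[0]-a[1])[::-1])))
a=onz('scene',f((718,375),(645,240)),12);print('pin_m nose, rod start',a,np.degrees(np.arctan2(*(a[0]-a[1])[::-1])))
print('M tops',onz('scene',f((443,364),(570,348),(500,500),(628,482)),78))
"
```

```text
M holes [[572.77055061 140.04640962]
 [637.27685395 148.17506082]]
pin_s end, rod pt [[507.07130814  96.19144376]
 [410.09373579  87.76284804]] 4.967256422523425
pin_m nose, rod start [[524.61089225 230.31702677]
 [452.8988402  217.96767471]] 9.770927235559899
M tops [[572.84379676 117.11152094]
 [569.63212616 161.53588702]
 [636.68514487 125.41189871]
 [633.01721214 169.07849316]]
```

```bash
python3 -c "
from h import *
f=lambda *p:[(x/7+309.6,y/7+199.6) for x,y in p]
print('tips',onz('scene',f((240,268),(420,243)),58.4),proj('scene',[(493.4+9,91.4,58.4)])*7-np.array([309.6*7,199.6*7]))
go()
o=imaging.capture('top');hsv=cv2.cvtColor(o,cv2.COLOR_RGB2HSV)
cv2.imwrite('pics/t4.png',cv2.resize(o[220:330,150:320,::-1],None,fx=4.5,fy=4.5,interpolation=cv2.INTER_CUBIC))"
```

```text
tips [[499.90208109  58.17517179]
 [493.61955131 123.5062579 ]] [[334.26578434 266.40860702]]
t 23.75 pos [493.3  91.4  69.3] rot [-1.8e+02 -1.0e-01  6.4e+00] q [-18.  49.   3. 119. -10.  13. -90.] F [-1.  -0.  -1.1] w 52.4 ff 0.0
```

>>> carry_out(increments=[[0.4, -0.0025, -0.0018, 0.025, 0, 0, 0.015], [0.4, 0, 0, 0.02, 0, 0, 0], [0.4, 0, 0, 0.0112, 0, 0, 0], [0.4, 0, 0, 0, 0, 0, 0], [0.4, 0, 0, 0, 0, 0, 0], [0.6, 0, 0, 0, 0, 0, 0], [0.7, 0, 0, 0, 0, 0, 0], [1, 0, 0, 0, 0, 0, 0], [1, 0, 0, 0, 0, 0, 0], [1, 0, 0, 0, 0, 0, 0]])

```text
t: 25.05
tcp_pos: [489.8, 92.8, 11.9]
tool_rot: [180.0, -0.0, 5.6]
contact_force: [-1.0, 0.2, 1.6]
grip_width: 0.268
finger_force: 29.8
```

```bash
python3 -c "
from h import *
go((490,93,13,5.5),(490,93,150,5.5))"
```

```text
t 25.05 pos [489.8  92.8  11.9] rot [180.   -0.    5.6] q [-17.  55.   1. 119. -11.   6. -90.] F [-1.   0.2  1.6] w 23.6 ff 29.8
  turn 0.002 rad; shift mm 0.2 -0.1 -1.1
  turn -0.000 rad; shift mm 0.0 0.0 -137.0
```

>>> carry_out(increments=[[1, 0, 0, -0.03, 0, 0, 0], [1, 0, 0, -0.05, 0, 0, 0], [1, 0, 0, -0.05, 0, 0, 0], [1, 0, 0, 0, 0, 0, -0.178], [1, 0, 0, 0, 0, 0, -0.178], [1, 0, 0, 0, 0, 0, -0.178], [1, 0, 0, 0, 0, 0, -0.178], [1, 0, 0, 0, 0, 0, -0.178], [1, 0, 0, 0, 0, 0, -0.178], [1, 0, 0, 0, 0, 0, -0.178]])

```text
t: 26.3
tcp_pos: [489.4, 92.6, 141.6]
tool_rot: [-180.0, 0.0, 77.3]
contact_force: [-1.1, -0.6, -1.1]
grip_width: 0.268
finger_force: 29.8
```

>>> carry_out(increments=[[1, 0, 0, 0, 0, 0, -0.178], [1, 0, 0, 0, 0, 0, -0.178], [1, 0, 0, 0, 0, 0, -0.178], [1, 0, 0, 0, 0, 0, -0.178], [1, 0, 0, 0, 0, 0, -0.178], [1, 0, 0, 0, 0, 0, -0.178], [1, 0, 0, 0, 0, 0, -0.178], [1, 0, 0, 0, 0, 0, -0.178], [1, 0, 0, 0, 0, 0, -0.178], [1, 0, 0, 0, 0, 0, -0.178]])

```text
t: 27.55
tcp_pos: [489.4, 92.4, 141.5]
tool_rot: [-180.0, -0.0, 179.3]
contact_force: [0.3, -0.2, -1.4]
grip_width: 0.272
finger_force: 29.8
```

>>> carry_out(increments=[[1, 0, 0, 0, 0, 0, -0.178], [1, 0, 0, 0, 0, 0, 0], [1, 0, 0, 0, 0, 0, 0]])

```text
t: 27.92
tcp_pos: [489.6, 92.6, 141.7]
tool_rot: [-180.0, -0.0, -171.0]
contact_force: [-0.4, -0.2, -1.1]
grip_width: 0.267
finger_force: 29.9
```

```bash
python3 -c "
from h import *
go((487.7,-164.8,142,189.2),(487.7,-164.8,58,189.2))"
```

```text
t 27.93 pos [489.6  92.6 141.7] rot [-180.   -0. -171.] q [  9.  46. -42. 116.  51.  38.  32.] F [-0.4 -0.2 -1.1] w 23.5 ff 29.9
  turn -0.004 rad; shift mm 43.1 -253.8 -0.3
  turn -0.000 rad; shift mm -0.0 0.0 84.0
```

>>> carry_out(increments=[[1, 0.0062, -0.0363, 0, 0, 0, 0], [1, 0.0062, -0.0363, 0, 0, 0, 0], [1, 0.0062, -0.0363, 0, 0, 0, 0], [1, 0.0062, -0.0363, 0, 0, 0, 0], [1, 0.0062, -0.0363, 0, 0, 0, 0], [1, 0.0062, -0.0363, 0, 0, 0, 0], [1, 0.0062, -0.0363, 0, 0, 0, 0], [1, 0, 0, 0.03, 0, 0, 0], [1, 0, 0, 0.03, 0, 0, 0], [1, 0, 0, 0.02, 0, 0, 0]])

```text
t: 29.18
tcp_pos: [487.0, -165.1, 60.7]
tool_rot: [-180.0, -0.1, -171.0]
contact_force: [-0.2, -0.1, -1.5]
grip_width: 0.268
finger_force: 29.9
```

>>> carry_out(increments=[[1, 0, 0, 0, 0, 0, 0], [1, 0, 0, 0, 0, 0, 0]])

```text
t: 29.42
tcp_pos: [487.9, -164.8, 62.5]
tool_rot: [-180.0, 0.0, -170.9]
contact_force: [-0.3, 0.3, -0.6]
grip_width: 0.27
finger_force: 29.9
```

```bash
python3 -c "
from h import *
go((487.7,-164.8,58,189.2))
A=crop('scene',225,210,100,100,4,'a.png');B=crop('top',335,170,90,140,4,'b.png')
a=cv2.resize(cv2.imread('pics/a.png'),(440,440));b=cv2.imread('pics/b.png');h=np.zeros((560,800,3),np.uint8);h[:440,:440]=a;h[:,440:]=b;cv2.imwrite('pics/ab2.png',h)"
```

```text
t 29.43 pos [ 487.9 -164.8   62.5] rot [-180.     0.  -170.9] q [ 35.  54. -37. 115.  62.  33.  53.] F [-0.3  0.3 -0.6] w 23.8 ff 29.9
  turn -0.001 rad; shift mm 0.2 0.0 4.5
```

View pics/ab2.png

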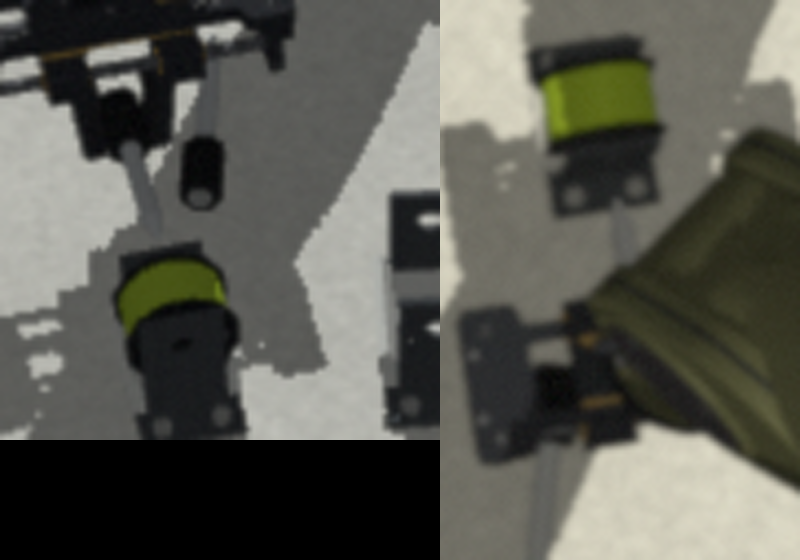

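The two views show pin_s's rod pointing at fork S's near cheek: top crop (614,198)–(630,262), scene crop (131,150)–(152,230). The spool stands between the cheeks.

```bash
python3 -c "
from h import *
ft=lambda *p:[((x-440)/4+334.6,y/4+169.6) for x,y in p]
fs=lambda *p:[(x/4.4+224.6,y/4.4+209.6) for x,y in p]
T=onz('top',ft((613,198),(628,258)),62.5);S=onz('scene',fs((131,152),(151,228)),62.5)
ang=lambda a:np.degrees(np.arctan2((a[1]-a[0])[1],(a[1]-a[0])[0]))%180
print('rod top',T,ang(T),'rod scene',S,ang(S))
print('pred line y at those x', [-164.8+(x-487.9)*np.tan(np.radians(9.1)) for x in (*T[:,0],*S[:,0])])
print('fork near cheek top edge (z78) top',onz('top',ft((552,166),(664,128)),78),' foot end',onz('top',ft((556,216),(661,198)),6))
print('spool green centre top z30+..', onz('top',ft((600,97)),75),'scene S hole +x face',onz('scene',fs((184,344)),58))
print('scene tops',onz('scene',fs((137,322),(223,305)),78),onz('scene',fs((120,258),(200,243)),78))
"
```

```text
rod top [[ 574.50600969 -148.95789511]
 [ 545.00620641 -156.25693322]] 13.897391752743232 rod scene [[ 504.05445192 -162.14434936]
 [ 563.23847017 -153.27089744]] 8.526835603305045
pred line y at those x [np.float64(-150.9279647783599), np.float64(-155.65306770909694), np.float64(-162.21247603060877), np.float64(-152.73273220412747)]
fork near cheek top edge (z78) top [[ 587.16714204 -117.78393619]
 [ 606.59430123 -172.03602858]]  foot end [[ 574.14032631 -125.88864653]
 [ 584.2299773  -179.88393713]]
spool green centre top z30+.. [[ 622.05690704 -141.32142655]] scene S hole +x face [[ 643.81532501 -139.47339281]]
scene tops [[ 644.07784671 -162.53083168]
 [ 636.69154568 -117.90280077]] [[ 598.26222865 -169.88551383]
 [ 591.59715935 -127.51170165]]
```

>>> carry_out(increments=[[1, 0, -0.0004, 0.0045, 0, 0, 0], [1, -0.006, 0, 0, 0, 0, 0], [1, -0.006, 0, 0, 0, 0, 0], [1, -0.006, 0, 0, 0, 0, 0], [1, -0.006, 0, 0, 0, 0, 0], [1, -0.006, 0, 0, 0, 0, 0], [1, 0, 0, 0, 0, 0, 0]])

```text
t: 30.4
tcp_pos: [517.8, -160.3, 57.3]
tool_rot: [180.0, 0.0, -170.8]
contact_force: [0.4, 0.3, -1.3]
grip_width: 0.268
finger_force: 29.9
```

```bash
python3 -c "
from h import *
go((616.8-47*.987,-144.8-47*.16,58,189.2));print(bot.get_obs()['ft_torque'])"
```

```text
t 30.4 pos [ 517.8 -160.3   57.3] rot [ 180.     0.  -170.8] q [ 34.  56. -38. 111.  59.  36.  56.] F [ 0.4  0.3 -1.3] w 23.6 ff 29.9
  turn -0.000 rad; shift mm -53.2 -0.6 -0.7
[ 0.09683456 -0.09025404 -0.01337889]
```

>>> carry_out(increments=[[1, -0.006, 0, -0.0004, 0, 0, 0], [1, -0.006, 0, 0, 0, 0, 0], [1, -0.006, 0, 0, 0, 0, 0], [1, -0.006, 0, 0, 0, 0, 0], [1, 0, 0, 0, 0, 0, 0]])

```text
t: 31.02
tcp_pos: [541.7, -156.7, 57.7]
tool_rot: [-180.0, 0.1, -170.8]
contact_force: [1.6, -1.2, -1.5]
grip_width: 0.266
finger_force: 29.8
```

>>> carry_out(increments=[[1, -0.005, 0, 0, 0, 0, 0], [1, -0.005, 0, 0, 0, 0, 0], [1, -0.005, 0, 0, 0, 0, 0], [1, 0, 0, 0, 0, 0, 0]])

```text
t: 31.52
tcp_pos: [555.9, -154.2, 57.5]
tool_rot: [180.0, 0.0, -170.8]
contact_force: [-0.2, -1.2, -3.7]
grip_width: 0.268
finger_force: 29.8
```

```bash
python3 -c "
from h import *
go((616.8-47*.987,-144.8-47*.16,58,189.2));print(bot.get_obs()['ft_torque'])"
```

```text
t 31.52 pos [ 555.9 -154.2   57.5] rot [ 180.     0.  -170.8] q [ 33.  57. -39. 104.  56.  40.  59.] F [-0.2 -1.2 -3.7] w 23.5 ff 29.8
  turn -0.000 rad; shift mm -14.6 -0.4 -0.5
[-0.16480859  0.04181413 -0.02090921]
```

>>> carry_out(increments=[[1, -0.004, 0, 0, 0, 0, 0], [1, -0.004, 0, 0, 0, 0, 0], [1, -0.003, 0, 0, 0, 0, 0], [1, 0, 0, 0, 0, 0, 0]])

```text
t: 32.02
tcp_pos: [567.2, -152.3, 57.8]
tool_rot: [180.0, 0.1, -170.8]
contact_force: [-0.5, -1.2, -3.6]
grip_width: 0.268
finger_force: 29.8
```

>>> carry_out(increments=[[1, -0.002, 0, 0, 0, 0, 0], [1, -0.002, 0, 0, 0, 0, 0], [1, 0, 0, 0, 0, 0, 0]])

```text
t: 32.4
tcp_pos: [570.8, -151.7, 57.8]
tool_rot: [180.0, 0.0, -170.8]
contact_force: [-0.5, -0.0, -3.1]
grip_width: 0.268
finger_force: 29.8
```

```bash
python3 -c "
from h import *
go((616.8-47*.987,-144.8-47*.16,58,189.2));print(bot.get_obs()['ft_torque'])"
```

```text
t 32.4 pos [ 570.8 -151.7   57.8] rot [ 180.     0.  -170.8] q [ 32.  58. -40. 102.  55.  42.  61.] F [-0.5 -0.  -3.1] w 23.6 ff 29.8
  turn -0.000 rad; shift mm 0.5 -0.5 -0.2
[-0.01092079  0.08611842 -0.01024698]
```

No contact with the cheek yet, so I keep pushing gently.

>>> carry_out(increments=[[1, -0.002, 0, 0, 0, 0, 0], [1, 0, 0, 0, 0, 0, 0]])

```text
t: 32.65
tcp_pos: [572.7, -151.6, 57.8]
tool_rot: [-180.0, 0.0, -170.8]
contact_force: [-1.3, -1.1, -2.6]
grip_width: 0.264
finger_force: 29.8
```

>>> carry_out(increments=[[1, -0.002, 0, 0, 0, 0, 0], [1, 0, 0, 0, 0, 0, 0]])

```text
t: 32.9
tcp_pos: [574.6, -151.3, 57.7]
tool_rot: [-180.0, 0.0, -170.8]
contact_force: [-0.4, -0.6, -3.0]
grip_width: 0.266
finger_force: 29.8
```

>>> carry_out(increments=[[1, -0.002, 0, 0, 0, 0, 0], [1, 0, 0, 0, 0, 0, 0]])

```text
t: 33.15
tcp_pos: [576.6, -151.0, 57.7]
tool_rot: [-180.0, 0.0, -170.8]
contact_force: [-0.8, -1.0, -2.6]
grip_width: 0.266
finger_force: 29.8
```

```bash
python3 -c "
from h import *
go()
A=crop('scene',245,215,90,70,8,'s5.png')"
```

```text
t 33.15 pos [ 576.6 -151.    57.7] rot [-180.     0.  -170.8] q [ 32.  58. -40. 101.  55.  42.  61.] F [-0.8 -1.  -2.6] w 23.4 ff 29.8
```

View pics/s5.png

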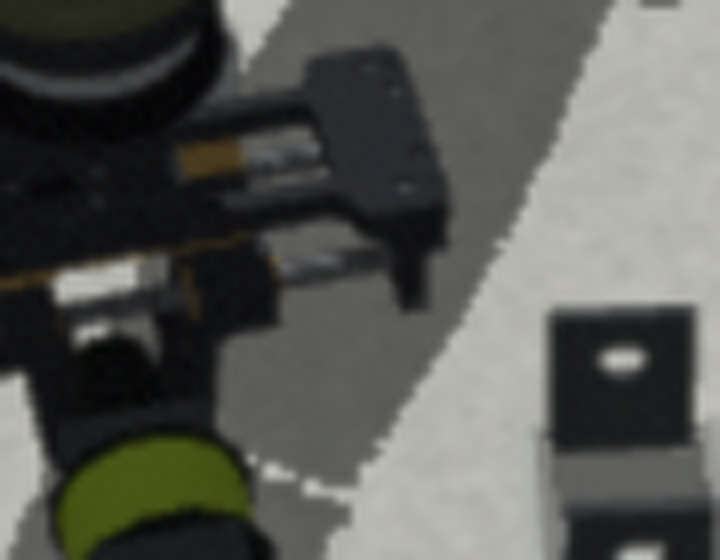

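The picture shows the gripper close to the cheek, with the head between the fingers just behind spool S (crop ~(115,370)). Whether it is home can't be read from this, so force has to tell.

>>> carry_out(increments=[[1, -0.002, 0, 0, 0, 0, 0], [1, 0, 0, 0, 0, 0, 0]])

```text
t: 33.45
tcp_pos: [578.1, -150.7, 57.6]
tool_rot: [-180.0, -0.0, -170.8]
contact_force: [-1.5, -0.9, -2.8]
grip_width: 0.27
finger_force: 29.8
```

>>> carry_out(increments=[[1, -0.0015, 0, 0, 0, 0, 0], [1, 0, 0, 0, 0, 0, 0]])

```text
t: 33.7
tcp_pos: [578.2, -150.7, 57.5]
tool_rot: [-180.0, -0.2, -170.8]
contact_force: [-5.1, -0.9, -0.2]
grip_width: 0.267
finger_force: 29.8
```

>>> carry_out(increments=[[1, -0.002, 0, 0, 0, 0, 0], [1, 0, 0, 0, 0, 0, 0], [0.6, 0, 0, 0, 0, 0, 0], [0.6, 0, 0, 0, 0, 0, 0], [0.6, 0.013, 0, 0, 0, 0, 0], [0.6, 0, 0, 0, 0, 0, 0], [1, 0, 0, 0, 0, 0, 0], [1, 0, 0, 0, 0, 0, 0], [1, 0, 0, 0, 0, 0, 0]])

```text
t: 34.83
tcp_pos: [569.2, -152.2, 57.8]
tool_rot: [-180.0, 0.0, -170.8]
contact_force: [-0.3, -0.3, 0.5]
grip_width: 0.266
finger_force: 30.0
```

>>> carry_out(increments=[[1, -0.002, 0, 0, 0, 0, 0], [1, 0, 0, 0, 0, 0, 0]])

```text
t: 35.08
tcp_pos: [569.3, -152.2, 57.6]
tool_rot: [-180.0, -0.2, -170.8]
contact_force: [-5.1, -0.9, 4.7]
grip_width: 0.268
finger_force: 30.0
```

>>> carry_out(increments=[[1, -0.002, 0, 0, 0, 0, 0], [1, 0, 0, 0, 0, 0, 0]])

```text
t: 35.33
tcp_pos: [569.4, -152.2, 57.5]
tool_rot: [-179.9, -0.4, -170.8]
contact_force: [-9.3, -1.2, 8.6]
grip_width: 0.266
finger_force: 30.0
```

```bash
python3 -c "
from h import *
go()"
```

```text
t 35.33 pos [ 569.4 -152.2   57.5] rot [-179.9   -0.4 -170.8] q [ 32.  58. -40. 102.  55.  42.  61.] F [-9.3 -1.2  8.6] w 23.5 ff 30.0
```

pin_s resists at once after the regrip, so its head is seated. I'll release, then go to the medium spool.

>>> carry_out(increments=[[0.6, 0.003, 0, 0, 0, 0, 0], [0.4, 0, 0, 0, 0, 0, 0], [0.2, 0, 0, -0.02, 0, 0, 0], [0, 0, 0, -0.04, 0, 0, 0], [0, 0, 0, -0.05, 0, 0, 0], [0, 0, 0, 0, 0, 0, 0.18], [0, 0, 0, 0, 0, 0, 0.18], [0, 0, 0, 0, 0, 0, 0.18], [0, 0, 0, 0, 0, 0, 0.179]])

```text
t: 36.45
tcp_pos: [570.7, -151.5, 169.3]
tool_rot: [179.9, 0.1, 147.7]
contact_force: [0.5, -0.5, -0.3]
grip_width: 1.001
finger_force: 0.0
```

>>> carry_out(increments=[[0, 0.0249, 0.0329, 0, 0, 0, 0], [0, 0.0249, 0.0329, 0, 0, 0, 0], [0, 0.0249, 0.0329, 0, 0, 0, 0], [0, 0.0249, 0.0329, 0, 0, 0, 0], [0, 0.0249, 0.0329, 0, 0, 0, 0], [0, 0.0249, 0.0329, 0, 0, 0, 0], [0, 0.0249, 0.0329, 0, 0, 0, 0], [0, 0.0249, 0.0329, 0, 0, 0, 0], [0, 0.0249, 0.0329, 0, 0, 0, 0], [0, 0.0249, 0.0329, 0, 0, 0, 0]])

```text
t: 37.7
tcp_pos: [533.3, 261.3, 169.2]
tool_rot: [179.9, 0.0, 148.0]
contact_force: [0.1, 0.3, 0.1]
grip_width: 1.002
finger_force: 0.0
```

>>> carry_out(increments=[[0, 0.0249, 0.0329, 0, 0, 0, 0], [0, 0.0249, 0.0329, 0, 0, 0, 0], [0, 0, 0, 0, 0, 0, 0], [0, 0, 0, 0.03, 0, 0, 0], [0, 0, 0, 0, 0, 0, 0], [0, 0, 0, 0, 0, 0, 0]])

```text
t: 38.45
tcp_pos: [526.4, 341.0, 138.8]
tool_rot: [179.9, 0.0, 147.9]
contact_force: [0.2, -0.2, -0.2]
grip_width: 1.001
finger_force: 0.0
```

```bash
python3 -c "
from h import *
go((525,341,27,148))
A=crop('scene',400,150,110,150,4,'a.png');B=crop('top',90,170,90,150,4,'b.png')
a=cv2.imread('pics/a.png');b=cv2.imread('pics/b.png');cv2.imwrite('pics/ab3.png',np.hstack([a,b]))"
```

```text
t 38.45 pos [526.4 341.  138.8] rot [179.9   0.  147.9] q [-20.  50. -32.  94.  34.  46.  -9.] F [ 0.2 -0.2 -0.2] w 88.1 ff 0.0
  turn -0.001 rad; shift mm 1.2 -0.7 111.8
```

View pics/ab3.png

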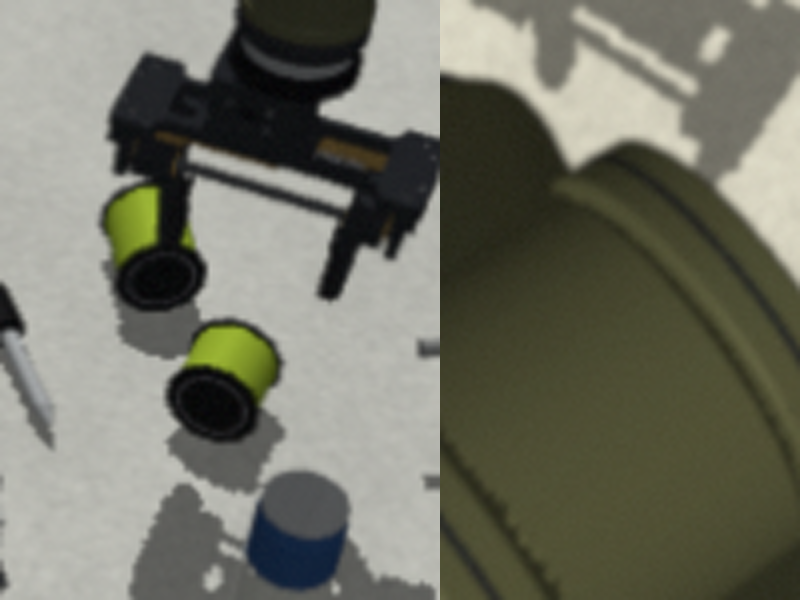

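The scene half shows the medium spool's front flange centre at crop (213,402), rear flange top at (232,322) and front flange top at ~(216,368). The wide spool's front flange centre is at (160,277). The gripper hides the top view here.

```bash
python3 -c "
from h import *
f=lambda *p:[(x/4+399.6,y/4+149.6) for x,y in p]
a=onz('scene',f((213,402)),30)[0];b=onz('scene',f((216,367),(232,321)),60)
print('M front centre',a,'tops',b, np.degrees(np.arctan2(*(b[0]-b[1])[::-1])),np.linalg.norm(b[0]-b[1]))
u=np.array([np.cos(np.radians(-32)),np.sin(np.radians(-32))]);print('centre',a-25*u,b.mean(0))
a=onz('scene',f((160,277)),30)[0];b=onz('scene',f((160,243)),60);print('L front',a,b)
go()"
```

```text
M front centre [541.47951173 329.12576948] tops [[540.46303034 326.43281939]
 [501.05106867 347.36266455]] -27.970676116335554 44.624669643192625
centre [520.27830932 342.37375108] [520.75704951 336.89774197]
L front [424.73158101 323.85840351] [[424.37999518 319.608386  ]]
t 38.55 pos [526.5 341.4 139. ] rot [179.9   0.  148. ] q [-20.  50. -32.  94.  34.  45.  -9.] F [ 0.4  0.1 -0.4] w 87.9 ff 0.0
```

>>> carry_out(increments=[[0, 0.0028, -0.0022, 0.03, 0, 0, -0.015], [0, 0, 0, 0.03, 0, 0, 0], [0, 0, 0, 0.03, 0, 0, 0], [0, 0, 0, 0.022, 0, 0, 0], [0, 0, 0, 0, 0, 0, 0], [0.3, 0, 0, 0, 0, 0, 0], [0.6, 0, 0, 0, 0, 0, 0], [1, 0, 0, 0, 0, 0, 0], [1, 0, 0, 0, 0, 0, 0], [1, 0, 0, 0, 0, 0, 0]])

```text
t: 39.8
tcp_pos: [522.8, 341.5, 26.4]
tool_rot: [179.9, 0.0, 148.8]
contact_force: [0.8, 0.7, 4.5]
grip_width: 0.609
finger_force: 29.8
```

```bash
python3 -c "
from h import *
go((523,341,160,149),(602.5,145,160,188))"
```

```text
t 39.8 pos [522.8 341.5  26.4] rot [179.9   0.  148.8] q [-23.  59. -26.  96.  41.  34. -14.] F [0.8 0.7 4.5] w 53.6 ff 29.8
  turn -0.003 rad; shift mm -0.4 -0.3 -133.6
  turn -0.681 rad; shift mm -51.4 -205.2 -0.0
```

>>> carry_out(increments=[[1, 0, 0, -0.02, 0, 0, 0], [1, 0, 0, -0.037, 0, 0, 0], [1, 0, 0, -0.037, 0, 0, 0], [1, 0, 0, -0.04, 0, 0, 0], [1, 0, 0, 0, 0, 0, -0.171], [1, 0, 0, 0, 0, 0, -0.171], [1, 0, 0, 0, 0, 0, -0.171], [1, 0, 0, 0, 0, 0, -0.171], [1, -0.0086, -0.0342, 0, 0, 0, 0], [1, -0.0086, -0.0342, 0, 0, 0, 0]])

```text
t: 41.05
tcp_pos: [548.8, 274.4, 160.4]
tool_rot: [-179.9, -0.0, -171.9]
contact_force: [-0.2, 0.1, -1.4]
grip_width: 0.612
finger_force: 29.8
```

>>> carry_out(increments=[[1, -0.0086, -0.0342, 0, 0, 0, 0], [1, -0.0086, -0.0342, 0, 0, 0, 0], [1, -0.0086, -0.0342, 0, 0, 0, 0], [1, -0.0086, -0.0342, 0, 0, 0, 0], [1, 0, 0, 0, 0, 0, 0], [1, 0, 0, 0, 0, 0, 0], [1, 0, 0, 0, 0, 0, 0]])

```text
t: 41.92
tcp_pos: [601.4, 146.5, 160.2]
tool_rot: [179.9, 0.0, -171.8]
contact_force: [-0.2, 0.1, -1.0]
grip_width: 0.61
finger_force: 29.8
```

```bash
python3 -c "
from h import *
go((602.5,145,48.5,188))
A=crop('scene',340,200,100,120,5,'s6.png')"
```

```text
t 41.92 pos [601.4 146.5 160.2] rot [ 179.9    0.  -171.8] q [  5.  51. -44.  94.  43.  53.  43.] F [-0.2  0.1 -1. ] w 53.7 ff 29.8
  turn 0.003 rad; shift mm -0.9 -1.6 111.7
```

View pics/s6.png

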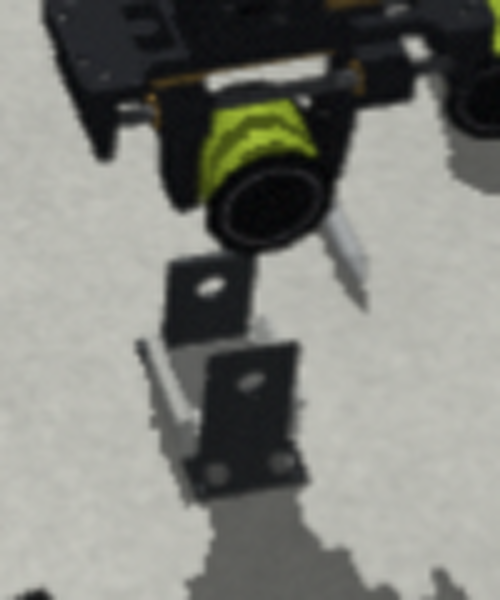

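This view (my 13th picture) shows the held medium spool's front flange centre at crop (269,202). Fork M's holes are at (210,286) and (251,380), and both cheeks are clear.

```bash
python3 -c "
from h import *
f=lambda *p:[(x/5+339.6,y/5+199.6) for x,y in p]
a=onz('scene',f((269,202)),163.8)[0];u=np.array([np.cos(np.radians(8)),np.sin(np.radians(8))])
h=onz('scene',f((210,286),(251,380)),58)
print('spool centre',a-25*u,'holes',h,'fork from each',h[0]+29*u,h[1]-34*u,np.degrees(np.arctan2(*(h[1]-h[0])[::-1])))
t=onz('scene',f((165,264),(257,252),(212,358),(300,343)),78);print('tops',t,t[:2].mean(0)+29*u,t[2:].mean(0)-34*u)
print('tips', proj('scene',[(601.4,146.5,160.2)]))
go()"
```

```text
spool centre [599.72091615 145.36875635] holes [[572.92418222 139.67072098]
 [635.00628412 148.05778903]] fork from each [601.64195621 143.70674091] [601.33716979 143.32590359] 7.69387176835125
tops [[575.40145893 115.99472734]
 [571.89036752 161.03849526]
 [637.44278864 127.54984496]
 [632.2840898  169.89908014]] [602.36368722 142.55263123] [601.19432489 143.99257712]
tips [[390.29326522 234.07288163]]
t 41.98 pos [601.5 146.4 160.1] rot [ 180.     0.  -171.8] q [  5.  51. -44.  94.  43.  53.  43.] F [-0.4 -0.3 -1.9] w 53.8 ff 29.8
```

>>> carry_out(increments=[[1, -0.0015, -0.002, 0.02, 0, 0, 0], [1, 0, 0, 0.02, 0, 0, 0], [1, 0, 0, 0, 0, 0, 0], [1, 0, 0, 0.01, 0, 0, 0], [1, 0, 0, 0.01, 0, 0, 0], [1, 0, 0, 0.01, 0, 0, 0]])

```text
t: 42.72
tcp_pos: [604.0, 143.0, 89.1]
tool_rot: [-180.0, 0.0, -172.0]
contact_force: [-0.1, -0.1, -1.2]
grip_width: 0.61
finger_force: 29.8
```

>>> carry_out(increments=[[1, 0, 0, 0.01, 0, 0, 0], [1, 0, 0, 0.01, 0, 0, 0], [1, 0, 0, 0.01, 0, 0, 0], [1, 0, 0, 0.01, 0, 0, 0], [1, 0, 0, 0, 0, 0, 0]])

```text
t: 43.35
tcp_pos: [603.6, 143.0, 48.9]
tool_rot: [-180.0, -0.1, -172.0]
contact_force: [-0.0, 0.2, -1.6]
grip_width: 0.607
finger_force: 29.8
```

```bash
python3 -c "
from h import *
go((603.3,144.6,48.5,188))"
```

```text
t 43.35 pos [603.6 143.   48.9] rot [-1.80e+02 -1.00e-01 -1.72e+02] q [  3.  60. -38.  97.  52.  43.  36.] F [-0.   0.2 -1.6] w 53.5 ff 29.8
  turn 0.001 rad; shift mm 0.1 1.6 0.4
```

>>> carry_out(increments=[[1, 0, 0.001, 0.001, 0, 0, 0], [1, 0, 0, 0, 0, 0, 0], [0.7, 0, 0, 0, 0, 0, 0], [0.2, 0, 0, 0, 0, 0, 0], [0.1, 0, 0, 0, 0, 0, 0], [0.1, 0, 0, 0, 0, 0, 0], [0.1, 0, 0, -0.02, 0, 0, 0], [0.1, 0, 0, -0.04, 0, 0, 0], [0.2, 0, 0, -0.05, 0, 0, -0.014], [0.4, 0, 0, 0, 0, 0, 0]])

```text
t: 44.6
tcp_pos: [606.1, 146.0, 164.2]
tool_rot: [179.8, 0.5, -171.2]
contact_force: [-0.1, -0.9, -0.2]
grip_width: 0.712
finger_force: 0.0
```

>>> carry_out(increments=[[0.4, 0.0321, 0.0195, 0, 0, 0, 0], [0.4, 0.0321, 0.0195, 0, 0, 0, 0], [0.4, 0.0321, 0.0195, 0, 0, 0, 0], [0.4, 0.0321, 0.0195, 0, 0, 0, 0], [0.4, 0.0321, 0.0195, 0, 0, 0, 0], [0.4, 0, 0, 0.04, 0, 0, 0], [0.4, 0, 0, 0.04, 0, 0, 0], [0.4, 0, 0, 0, 0, 0, 0], [0.4, 0, 0, 0, 0, 0, 0], [0.4, 0, 0, 0, 0, 0, 0]])

```text
t: 45.85
tcp_pos: [430.9, 216.2, 80.0]
tool_rot: [179.9, 0.1, -171.2]
contact_force: [0.2, -0.7, 0.9]
grip_width: 0.599
finger_force: 0.0
```

```bash
python3 -c "
from h import *
go((430,215.6,13,188.8))
im=imaging.capture('scene');np.save('S6.npy',im)
g=cv2.inRange(cv2.cvtColor(im,cv2.COLOR_RGB2HSV),(25,100,60),(45,255,255));g[:190]=0
for c in cv2.findContours(g,0,2)[0]:
    if cv2.contourArea(c)>60: r=cv2.minAreaRect(c);print('scene green',np.round(r[0]),np.round(r[1]),onz('scene',[r[0]],75).round(0))
m=(cv2.cvtColor(im,cv2.COLOR_RGB2HSV)[...,2]<50).astype(np.uint8)
print('\n'.join(''.join('#' if v else '.' for v in r) for r in m[222:256:1,382:420]))
"
```

```text
t 45.85 pos [430.9 216.2  80. ] rot [ 1.799e+02  1.000e-01 -1.712e+02] q [-13.  50. -32. 121.  61.  27.   6.] F [ 0.2 -0.7  0.9] w 52.7 ff 0.0
  turn 0.000 rad; shift mm 1.0 -0.4 67.0
scene green [331. 343.] [14. 25.] [[825. -13.]]
scene green [262. 276.] [13. 23.] [[ 623. -147.]]
scene green [384. 262.] [17. 23.] [[606. 137.]]
scene green [436. 205.] [18. 21.] [[419. 309.]]
.............######...................
............########..................
............########..................
............#########.................
............#########.................
.............#########................
.............#########................
.............##########...............
.............##########...............
..............#########...............
..............#####...................
...............###....................
...............###....................
................##....................
.................#....................
......................................
......................................
......................................
......................................
......................................
......................................
......................................
......................................
......................................
......................................
......................................
......................................
......................................
......................................
...######.............................
#########.............................
#......###............................
..........#...........................
...........#..........................
```

>>> carry_out(increments=[[0.4, 0.001, -0.0004, 0.03, 0, 0, 0], [0.4, 0, 0, 0.025, 0, 0, 0], [0.4, 0, 0, 0.012, 0, 0, 0], [0.4, 0, 0, 0, 0, 0, 0], [0.4, 0, 0, 0, 0, 0, 0], [0.6, 0, 0, 0, 0, 0, 0], [0.8, 0, 0, 0, 0, 0, 0], [1, 0, 0, 0, 0, 0, 0], [1, 0, 0, 0, 0, 0, 0]])

```text
t: 47.02
tcp_pos: [429.3, 215.2, 11.8]
tool_rot: [-180.0, 0.0, -171.2]
contact_force: [-0.1, -0.1, 0.6]
grip_width: 0.268
finger_force: 29.8
```

```bash
python3 -c "
from h import *
go((430,215.6,100,188.5),(451,122.5,100,188.5),(451,122.5,58.5,188.5))"
```

```text
t 47.02 pos [429.3 215.2  11.8] rot [-180.     0.  -171.2] q [-19.  56. -22. 122.  77.  18.  -8.] F [-0.1 -0.1  0.6] w 23.6 ff 29.8
  turn 0.006 rad; shift mm -0.7 0.3 -88.2
  turn -0.000 rad; shift mm -7.0 -95.2 -0.0
  turn -0.000 rad; shift mm -0.0 0.0 41.5
```

>>> carry_out(increments=[[1, 0, 0, -0.02, 0, 0, 0], [1, 0, 0, -0.034, 0, 0, 0], [1, 0, 0, -0.034, 0, 0, 0.007], [1, -0.003, -0.0235, 0, 0, 0, 0], [1, -0.003, -0.0235, 0, 0, 0, 0], [1, -0.003, -0.0235, 0, 0, 0, 0], [1, -0.003, -0.0235, 0, 0, 0, 0], [1, 0, 0, 0.02, 0, 0, 0], [1, 0, 0, 0.02, 0, 0, 0], [1, 0, 0, 0, 0, 0, 0]])

```text
t: 48.28
tcp_pos: [454.1, 123.5, 58.8]
tool_rot: [-179.9, -0.1, -171.5]
contact_force: [-0.5, -0.4, -1.2]
grip_width: 0.263
finger_force: 29.8
```

>>> carry_out(increments=[[1, 0, 0, 0, 0, 0, 0], [1, 0, 0, 0, 0, 0, 0]])

```text
t: 48.52
tcp_pos: [455.2, 124.2, 60.3]
tool_rot: [180.0, 0.1, -171.6]
contact_force: [-0.2, -0.7, -0.4]
grip_width: 0.266
finger_force: 29.8
```

```bash
python3 -c "
from h import *
go((455,124,58,188.4))
for n,z in (('scene',58),):
  im=imaging.capture(n);S=np.save('S7.npy',im)
  v=cv2.cvtColor(im,cv2.COLOR_RGB2HSV)
  p=proj(n,[(475,127,58),(560,139.5,58)]);print(p)
  x0,y0=p.min(0).astype(int)-8;x1,y1=p.max(0).astype(int)+9
  print(x0,y0);print('\n'.join(' '.join('%3d'%k for k in r) for r in v[y0:y1,x0:x1,2]))"
```

```text
t 48.52 pos [455.2 124.2  60.3] rot [ 1.800e+02  1.000e-01 -1.716e+02] q [ -4.  51. -27. 123.  66.  23.  12.] F [-0.2 -0.7 -0.4] w 23.4 ff 29.8
  turn 0.001 rad; shift mm 0.3 -0.2 2.3
[[369.75634666 229.20721651]
 [380.5908892  252.97199222]]
361 221
 17  14  12  13  17  19  22  22  19  17  13  13  14  10  15  15  28  77 147 177 182 178 176 174 173 176 181 180
 15  17  16  11  15  21  21  21  12   8  10  13  12  17  15  17  33  96 169 178 180 179 176 174 174 178 180 181
 18  14  15  14  18  16  14  12  11  10  12  12  13  15  17  18  41 105 174 179 178 178 176 175 174 176 178 178
 18  16  15  11  13  13   8  10  13   9  10   7   9  13  14  18  46 112 176 180 177 177 179 177 174 174 177 177
 16  14  15  12  13   9  15  21  18  15  15  12  12   8  16  32  82 148 179 178 176 174 175 173 174 175 178 180
 14  14  15   9  10  10  10  14  16  22  20   9  12  27  51  70 127 173 179 176 173 173 175 175 176 179 179 181
 16  15  20  31  14  11  12  18  43  70  62  31  22  69 126 131 171 177 178 176 176 174 179 179 179 180 180 179
 29  42  59  91  34  15  22  59 106 151 137  72  34  90 166 173 1
[... 2930 characters left out ...]
  57  68  78  80  78  78  78
 91  91  92  93  93  92  94  93  92  91  92  83  47  28  25  21  24  39  58  78  81  81  82  83  84  83  82  82
 91  90  92  92  92  92  92  91  92  93  91  84  45  23  16  32  57  77  80  83  84  83  84  84  83  83  82  83
 90  91  90  90  91  91  89  91  92  92  92  82  40  16  29  57  77  83  82  84  82  84  83  83  83  84  84  82
 91  90  90  90  89  90  91  92  92  91  90  76  31  29  57  76  81  82  83  83  84  84  82  84  83  83  83  82
 90  90  90  91  89  90  91  93  93  92  81  43  30  55  76  80  81  82  82  83  84  83  83  84  84  83  83  84
 90  92  93  90  91  91  97 113 111 101  58  26  46  75  78  80  82  82  82  83  83  84  83  84  84  84  83  83
```

>>> carry_out(increments=[[1, 0, 0, 0.0022, 0, 0, 0], [1, 0, 0, 0, 0, 0, 0], [1, -0.006, 0, 0, 0, 0, 0], [1, -0.006, 0, 0, 0, 0, 0], [1, -0.006, 0, 0, 0, 0, 0], [1, -0.006, 0, 0, 0, 0, 0], [1, 0, 0, 0, 0, 0, 0]])

```text
t: 49.45
tcp_pos: [479.3, 127.6, 57.5]
tool_rot: [180.0, 0.0, -171.6]
contact_force: [-0.3, -0.4, -1.6]
grip_width: 0.268
finger_force: 29.8
```

>>> carry_out(increments=[[1, -0.006, 0, 0, 0, 0, 0], [1, -0.006, 0, 0, 0, 0, 0], [1, 0, 0, 0, 0, 0, 0]])

```text
t: 49.82
tcp_pos: [491.1, 129.3, 57.4]
tool_rot: [180.0, 0.0, -171.6]
contact_force: [-0.1, -0.7, -2.2]
grip_width: 0.27
finger_force: 29.8
```

```bash
python3 -c "
from h import *
go((549.2,137.7,58,188.4));print(bot.get_obs()['ft_torque'])"
```

```text
t 49.83 pos [491.1 129.3  57.4] rot [ 180.     0.  -171.6] q [ -2.  53. -31. 117.  60.  28.  20.] F [-0.1 -0.7 -2.2] w 23.7 ff 29.8
  turn -0.000 rad; shift mm -58.7 -0.2 -0.6
[ 0.05712749 -0.14527399  0.02108283]
```

>>> carry_out(increments=[[1, -0.006, 0, -0.0003, 0, 0, 0], [1, -0.006, 0, 0, 0, 0, 0], [1, -0.006, 0, 0, 0, 0, 0], [1, -0.006, 0, 0, 0, 0, 0], [1, 0, 0, 0, 0, 0, 0]])

```text
t: 50.45
tcp_pos: [514.8, 132.8, 57.7]
tool_rot: [180.0, 0.0, -171.6]
contact_force: [-0.9, 0.8, -2.7]
grip_width: 0.267
finger_force: 29.8
```

>>> carry_out(increments=[[1, -0.006, 0, 0, 0, 0, 0], [1, -0.006, 0, 0, 0, 0, 0], [1, -0.006, 0, 0, 0, 0, 0], [1, -0.005, 0, 0, 0, 0, 0], [1, 0, 0, 0, 0, 0, 0]])

```text
t: 51.08
tcp_pos: [537.9, 136.3, 57.8]
tool_rot: [180.0, 0.1, -171.6]
contact_force: [0.4, -1.1, -2.0]
grip_width: 0.263
finger_force: 29.8
```

```bash
python3 -c "
from h import *
go((549.2,137.7,58,188.4));print(bot.get_obs()['ft_torque'])"
```

```text
t 51.08 pos [537.9 136.3  57.8] rot [ 1.800e+02  1.000e-01 -1.716e+02] q [  1.  55. -34. 109.  55.  35.  28.] F [ 0.4 -1.1 -2. ] w 23.2 ff 29.8
  turn 0.000 rad; shift mm -11.4 -0.3 -0.2
[ 0.03595004 -0.05408628  0.02882763]
```

>>> carry_out(increments=[[1, -0.004, 0, 0, 0, 0, 0], [1, -0.004, 0, 0, 0, 0, 0], [1, -0.003, 0, 0, 0, 0, 0], [1, 0, 0, 0, 0, 0, 0]])

```text
t: 51.58
tcp_pos: [548.4, 137.8, 57.8]
tool_rot: [180.0, 0.0, -171.6]
contact_force: [0.8, 0.1, -2.0]
grip_width: 0.267
finger_force: 29.8
```

>>> carry_out(increments=[[1, -0.002, 0, 0, 0, 0, 0], [1, 0, 0, 0, 0, 0, 0]])

```text
t: 51.82
tcp_pos: [548.8, 137.8, 57.7]
tool_rot: [-180.0, -0.1, -171.5]
contact_force: [-3.9, -0.1, -1.6]
grip_width: 0.269
finger_force: 29.8
```

>>> carry_out(increments=[[1, -0.002, 0, 0, 0, 0, 0], [1, 0, 0, 0, 0, 0, 0]])

```text
t: 52.08
tcp_pos: [548.9, 137.8, 57.5]
tool_rot: [-179.9, -0.3, -171.5]
contact_force: [-9.2, -1.9, 2.2]
grip_width: 0.269
finger_force: 29.8
```

>>> carry_out(increments=[[1, -0.002, 0, 0, 0, 0, 0], [1, 0, 0, 0, 0, 0, 0]])

```text
t: 52.32
tcp_pos: [548.9, 137.8, 57.4]
tool_rot: [-179.9, -0.5, -171.5]
contact_force: [-13.4, -2.1, 5.3]
grip_width: 0.271
finger_force: 29.8
```

pin_m is home: contact came at x=548.9, where it sat at the start. I'll release and go to the wide spool.

>>> carry_out(increments=[[1, 0.0055, 0, 0, 0, 0, 0], [0.6, 0, 0, 0, 0, 0, 0], [0.5, 0, 0, 0, 0, 0, 0], [0.4, 0, 0, -0.02, 0, 0, 0], [0.2, 0, 0, -0.04, 0, 0, 0], [0, 0, 0, -0.04, 0, 0, 0.109], [0, 0, 0, 0, 0, 0, 0.109], [0, 0.0277, 0.0292, 0, 0, 0, 0], [0, 0.0277, 0.0292, 0, 0, 0, 0], [0, 0.0277, 0.0292, 0, 0, 0, 0]])

```text
t: 53.58
tcp_pos: [471.5, 232.5, 159.4]
tool_rot: [179.9, 0.1, 175.9]
contact_force: [-0.1, 0.4, -0.4]
grip_width: 1.001
finger_force: 0.0
```

>>> carry_out(increments=[[0, 0.0277, 0.0292, 0, 0, 0, 0], [0, 0.0277, 0.0292, 0, 0, 0, 0], [0, 0.0277, 0.0292, 0, 0, 0, 0], [0, 0, 0, 0, 0, 0, 0], [0, 0, 0, 0, 0, 0, 0], [0, 0, 0, 0, 0, 0, 0]])

```text
t: 54.32
tcp_pos: [396.1, 323.2, 158.1]
tool_rot: [-180.0, 0.1, 175.8]
contact_force: [-0.3, 0.1, -0.4]
grip_width: 1.002
finger_force: 0.0
```

```bash
python3 -c "
from h import *
go((395.5,324.5,27,176))
im=imaging.capture('scene');T=imaging.capture('top');np.save('S8.npy',im);np.save('T8.npy',T)
for n,i in (('scene',im),('top',T)):
  g=cv2.inRange(cv2.cvtColor(i,cv2.COLOR_RGB2HSV),(25,100,60),(45,255,255))
  for c in cv2.findContours(g,0,2)[0]:
    if cv2.contourArea(c)>60 and cv2.boundingRect(c)[1]>180:
      r=cv2.minAreaRect(c);print(n,np.round(r[0],1),np.round(r[1],1),round(r[2],1),onz(n,[r[0]],57).round(0))
h=cv2.cvtColor(T,cv2.COLOR_RGB2HSV)
m=(h[...,2]<45).astype(np.uint8);m[:,:300]=0;m[:240]=0;m[330:]=0;m[:,420:]=0
for c in cv2.findContours(m,0,1)[0]:
    if cv2.contourArea(c)>40: q=cv2.minAreaRect(c);print('pinL head',np.round(q[0],1),np.round(q[1],1),round(q[2],1),onz('top',[q[0]],16).round(1))
"
```

```text
t 54.33 pos [396.1 323.2 158.1] rot [-1.800e+02  1.000e-01  1.758e+02] q [-23.  43. -36. 113.  42.  37.  -0.] F [-0.3  0.1 -0.4] w 88.2 ff 0.0
  turn -0.003 rad; shift mm 0.7 1.2 131.1
scene [330.8 343.3] [13.7 24.8] 65.0 [[812. -11.]]
scene [261.8 276.1] [12.2 23.5] 69.1 [[ 606. -148.]]
scene [383.8 262.4] [16.5 23. ] 68.2 [[591. 142.]]
scene [436.1 204.9] [17.8 20.6] 75.3 [[399. 317.]]
top [229.4 198. ] [25.1 27.2] 83.3 [[614. 143.]]
top [374.7 192. ] [17.4 27.4] 77.7 [[ 630. -143.]]
pinL head [362.9 270.3] [ 9.1 18.1] 5.7 [[ 477.4 -123.9]]
```

>>> carry_out(increments=[[0, 0.0007, 0.0012, 0.04, 0, 0, 0], [0, 0, 0, 0.04, 0, 0, 0], [0, 0, 0, 0.03, 0, 0, 0], [0, 0, 0, 0.021, 0, 0, 0], [0, 0, 0, 0, 0, 0, 0], [0.3, 0, 0, 0, 0, 0, 0], [0.6, 0, 0, 0, 0, 0, 0], [1, 0, 0, 0, 0, 0, 0], [1, 0, 0, 0, 0, 0, 0], [1, 0, 0, 0, 0, 0, 0]])

```text
t: 55.68
tcp_pos: [394.7, 326.0, 27.3]
tool_rot: [179.9, 0.0, 175.9]
contact_force: [0.6, -0.2, 4.4]
grip_width: 0.61
finger_force: 30.0
```

```bash
python3 -c "
from h import *
go((395.5,324.5,160,176),(605.5,-3.5,160,177.5))"
```

```text
t 55.67 pos [394.7 326.   27.3] rot [179.9   0.  175.9] q [-32.  55. -21. 116.  58.  20. -15.] F [ 0.6 -0.2  4.4] w 53.7 ff 30.0
  turn -0.001 rad; shift mm -0.9 -1.4 -132.7
  turn -0.026 rad; shift mm -224.1 -318.5 -0.0
```

>>> carry_out(increments=[[1, 0, 0, -0.02, 0, 0, 0], [1, 0, 0, -0.035, 0, 0, 0], [1, 0, 0, -0.04, 0, 0, 0], [1, 0, 0, -0.038, 0, 0, -0.026], [1, -0.0224, -0.032, 0, 0, 0, 0], [1, -0.0224, -0.032, 0, 0, 0, 0], [1, -0.0224, -0.032, 0, 0, 0, 0], [1, -0.0224, -0.032, 0, 0, 0, 0], [1, -0.0224, -0.032, 0, 0, 0, 0], [1, -0.0224, -0.032, 0, 0, 0, 0]])

```text
t: 56.92
tcp_pos: [520.0, 126.0, 159.2]
tool_rot: [-179.9, -0.1, 177.4]
contact_force: [-0.2, -0.7, -2.8]
grip_width: 0.605
finger_force: 30.0
```

>>> carry_out(increments=[[1, -0.0224, -0.032, 0, 0, 0, 0], [1, -0.0224, -0.032, 0, 0, 0, 0], [1, -0.0224, -0.032, 0, 0, 0, 0], [1, -0.0224, -0.032, 0, 0, 0, 0], [1, 0, 0, 0, 0, 0, 0], [1, 0, 0, 0, 0, 0, 0], [1, 0, 0, 0, 0, 0, 0]])

```text
t: 57.8
tcp_pos: [603.0, -2.6, 159.7]
tool_rot: [180.0, -0.1, 177.6]
contact_force: [0.1, 0.2, -2.9]
grip_width: 0.613
finger_force: 30.0
```

```bash
python3 -c "
from h import *
go((605.5,-3.5,48.5,177.5))
im=imaging.capture('scene');np.save('S9.npy',im);v=cv2.cvtColor(im,cv2.COLOR_RGB2HSV)
p=proj('scene',[(637.5,-4.5,162.7),(637.5,-4.5,192),(568,-3,58),(645,-6,58)]);print(p)
x0,y0=p[0].astype(int)-[24,26];print('flange',x0,y0)
print('\n'.join(''.join('#' if k<40 else '+' if k<70 else '.' for k in r) for r in v[y0:y0+125,x0:x0+52,2]))"
```

```text
t 57.8 pos [603.   -2.6 159.7] rot [ 1.800e+02 -1.000e-01  1.776e+02] q [ 18.  50. -42.  97.  42.  50.  46.] F [ 0.1  0.2 -2.9] w 53.9 ff 30.0
  turn 0.001 rad; shift mm -2.5 -0.8 111.2
[[325.47099059 249.384543  ]
 [325.6495439  239.79895328]
 [322.23786171 259.6288036 ]
 [324.58735643 283.82779273]]
flange 301 223
#########++++++#++++++++++#+######+++++++###########
#########++++++++++++++++++++++++#####+#############
############+++++++..............+#################+
############......................+################+
###########+......................+################+
###########+.......................###########+++++.
###########+.......................#########+.......
###########+.......................++######+........
++++#######+.......................+#######+........
....#######+.......................+#######.........
....#######+.......................+#######.........
....+######+.......................+#######.........
....+######+........................######+.........
....+######+........................######+.........
....+######+........................####
[... 5142 characters left out ...]
...+#++....
...........................++...............++#+....
.........................+++.................+##+...
.....................+.+++....................+#++..
.....................+++......................+##+..
...................+++.........................+##+.
..................++...........................+##+.
.................++.............................+#++
................................................+##+
................................................+#++
.................................................+++
............................................+.......
..........................................++++......
........................................++++........
```

```bash
python3 -c "
from h import *
u=np.array([np.cos(np.radians(-2.4)),np.sin(np.radians(-2.4))])
h=onz('scene',[(322.3,259.8),(324.5,284)],58);print(h,h[0]+36*u,h[1]-41*u,np.degrees(np.arctan2(*(h[1]-h[0])[::-1])))
t=onz('scene',[(301+15+.2,277.5),(301+32.8,276.6),(301+12,255.6),(301+30.5,254.6)],78)
print('rim top',onz('scene',[(325.2,238.3)],192.4)-32*u,'centre',onz('scene',[(325.2,247.9)],162.4)-32*u)
print('M check: same method gave fork 601.6,143.4 ; home pin')
"
```

```text
[[568.57585063  -2.91416592]
 [645.50416292  -6.25822957]] [604.54427251  -4.42168946] [604.54012689  -4.54132777] -2.4890730061486974
rim top [[601.25047982  -3.65498304]] centre [[600.62923888  -3.19865531]]
M check: same method gave fork 601.6,143.4 ; home pin
```

>>> carry_out(increments=[[1, -0.0034, -0.001, 0.02, 0, 0, 0], [1, 0, 0, 0.02, 0, 0, 0], [1, 0, 0, 0, 0, 0, 0], [1, 0, 0, 0.01, 0, 0, 0], [1, 0, 0, 0.01, 0, 0, 0], [1, 0, 0, 0.01, 0, 0, 0]])

```text
t: 58.6
tcp_pos: [607.3, -5.3, 89.3]
tool_rot: [-180.0, 0.0, 177.4]
contact_force: [0.0, 0.8, -3.8]
grip_width: 0.608
finger_force: 30.0
```

>>> carry_out(increments=[[1, 0, 0, 0.01, 0, 0, 0], [1, 0, 0, 0.01, 0, 0, 0], [1, 0, 0, 0.01, 0, 0, 0], [1, 0, 0, 0.01, 0, 0, 0], [1, 0, 0, 0, 0, 0, 0], [1, 0, 0, 0, 0, 0, 0]])

```text
t: 59.35
tcp_pos: [607.2, -5.3, 49.7]
tool_rot: [-180.0, -0.0, 177.4]
contact_force: [0.2, -0.2, -2.9]
grip_width: 0.612
finger_force: 30.0
```

```bash
python3 -c "
from h import *
go((606.4,-3.6,48.8,177.6))"
```

```text
t 59.35 pos [607.2  -5.3  49.7] rot [-180.    -0.   177.4] q [ 15.  58. -35.  99.  50.  40.  40.] F [ 0.2 -0.2 -2.9] w 53.8 ff 30.0
  turn -0.003 rad; shift mm 0.8 1.7 0.9
```

>>> carry_out(increments=[[1, 0.0004, 0.0013, 0.0008, 0, 0, 0], [1, 0, 0, 0, 0, 0, 0], [0.7, 0, 0, 0, 0, 0, 0], [0.2, 0, 0, 0, 0, 0, 0], [0.1, 0, 0, 0, 0, 0, 0], [0.1, 0, 0, 0, 0, 0, 0], [0.1, 0, 0, -0.02, 0, 0, 0], [0.1, 0, 0, -0.04, 0, 0, 0], [0.2, 0, 0, -0.05, 0, 0, 0.035], [0.4, 0, 0, 0, 0, 0, 0]])

```text
t: 60.6
tcp_pos: [609.6, -2.7, 164.3]
tool_rot: [179.9, 0.5, 175.4]
contact_force: [-0.0, -0.3, -0.5]
grip_width: 0.713
finger_force: 0.0
```

>>> carry_out(increments=[[0.4, 0.0239, -0.026, 0, 0, 0, 0], [0.4, 0.0239, -0.026, 0, 0, 0, 0], [0.4, 0.0239, -0.026, 0, 0, 0, 0], [0.4, 0.0239, -0.026, 0, 0, 0, 0], [0.4, 0.0239, -0.026, 0, 0, 0, 0], [0.4, 0, 0, 0.04, 0, 0, 0], [0.4, 0, 0, 0.04, 0, 0, 0], [0.4, 0, 0, 0, 0, 0, 0], [0.4, 0, 0, 0, 0, 0, 0], [0.4, 0, 0, 0, 0, 0, 0]])

```text
t: 61.85
tcp_pos: [478.3, -124.0, 80.4]
tool_rot: [-180.0, 0.1, 175.4]
contact_force: [-0.0, 0.1, 0.9]
grip_width: 0.601
finger_force: 0.0
```

```bash
python3 -c "
from h import *
go((477,-124,12.5,175.5))
im=imaging.capture('scene');np.save('S10.npy',im);v=cv2.cvtColor(im,cv2.COLOR_RGB2HSV)
g=cv2.inRange(v,(25,100,60),(45,255,255))
for c in cv2.findContours(g,0,2)[0]:
    if cv2.contourArea(c)>60 and cv2.boundingRect(c)[1]>180:
      r=cv2.minAreaRect(c);print(np.round(r[0],1),np.round(r[1],1),round(r[2],1),onz('scene',[r[0]],75).round(0))
p=proj('scene',[(497,-125.5,12)]);print(p)
x0,y0=255,230
print('\n'.join(''.join('#' if k<40 else '+' if k<75 else '.' for k in r) for r in v[y0:y0+36,x0:x0+40,2]))"
```

```text
t 61.85 pos [ 478.3 -124.    80.4] rot [-1.800e+02  1.000e-01  1.754e+02] q [ 28.  50. -31. 119.  58.  28.  38.] F [-0.   0.1  0.9] w 52.9 ff 0.0
  turn -0.001 rad; shift mm 1.3 -0.1 67.9
[330.9 343.3] [13.7 24.9] 65.0 [[825. -13.]]
[261.7 276.3] [11.9 23.2] 69.1 [[ 623. -148.]]
[322.4 266.8] [21.5 23.8] 81.9 [[607.  -7.]]
[383.8 262.4] [16.5 23. ] 68.2 [[608. 137.]]
[[270.29652352 255.46295884]]
###......................#####+.........
###......................######.........
###......................#####+.........
###......................#####+.........
###......................+####+.........
+++......................+++#+..........
............................+...........
........................................
........................................
........................................
................+++.....................
..............+####+....................
............+#######+...................
............#########...................
............#########+..................
............#########+..................
............#########+..................
...........+#########...................
...........+#########...................
...........+#########...................
...........+#########...................
...........+########+...................
...........+########+...................
...........+#++++###+...................
...........+#+++++##+...................
............#+++++##+...................
............+++++##+....................
.............++++++.....................
+###++..................................
######+.................................
#######.................................
#######+................................
########................................
########................................
########+.....++........................
#########..+++#+........................
```

>>> carry_out(increments=[[0.4, 0.0013, 0.001, 0.03, 0, 0, 0], [0.4, 0, 0, 0.025, 0, 0, 0], [0.4, 0, 0, 0.0125, 0, 0, 0], [0.4, 0, 0, 0, 0, 0, 0], [0.4, 0, 0, 0, 0, 0, 0], [0.6, 0, 0, 0, 0, 0, 0], [0.8, 0, 0, 0, 0, 0, 0], [1, 0, 0, 0, 0, 0, 0], [1, 0, 0, 0, 0, 0, 0], [1, 0, 0, 0, 0, 0, 0]])

```text
t: 63.15
tcp_pos: [476.2, -123.0, 11.6]
tool_rot: [-180.0, 0.0, 175.4]
contact_force: [-0.4, -0.1, 1.0]
grip_width: 0.264
finger_force: 29.9
```

>>> carry_out(increments=[[1, 0, 0, -0.04, 0, 0, 0], [1, 0, 0, -0.05, 0, 0, 0], [1, 0, 0, -0.05, 0, 0, 0], [1, 0, 0, 0, 0, 0, 0.1726], [1, 0, 0, 0, 0, 0, 0.1726], [1, 0, 0, 0, 0, 0, 0.1726], [1, 0, 0, 0, 0, 0, 0.1726]])

```text
t: 64.03
tcp_pos: [475.7, -122.9, 151.4]
tool_rot: [-180.0, -0.0, 135.5]
contact_force: [0.3, 0.9, -1.1]
grip_width: 0.27
finger_force: 29.9
```

```bash
python3 -c "
from h import *
go((435.6,3.7,150,-2.45))"
```

```text
t 64.03 pos [ 475.7 -122.9  151.4] rot [-180.    -0.   135.5] q [ 26.  41. -28. 117.  37.  31.  17.] F [ 0.3  0.9 -1.1] w 23.7 ff 29.9
  turn 2.408 rad; shift mm -45.5 -124.8 1.4
```

>>> carry_out(increments=[[1, 0, 0, 0, 0, 0, 0.172], [1, 0, 0, 0, 0, 0, 0.172], [1, 0, 0, 0, 0, 0, 0.172], [1, 0, 0, 0, 0, 0, 0.172], [1, 0, 0, 0, 0, 0, 0.172], [1, 0, 0, 0, 0, 0, 0.172], [1, 0, 0, 0, 0, 0, 0.172], [1, 0, 0, 0, 0, 0, 0.172], [1, 0, 0, 0, 0, 0, 0.172], [1, 0, 0, 0, 0, 0, 0.172]])

```text
t: 65.28
tcp_pos: [475.8, -122.7, 151.3]
tool_rot: [-180.0, 0.0, 37.0]
contact_force: [0.8, -0.5, -0.8]
grip_width: 0.27
finger_force: 29.9
```

>>> carry_out(increments=[[1, 0, 0, 0, 0, 0, 0.172], [1, 0, 0, 0, 0, 0, 0.172], [1, 0, 0, 0, 0, 0, 0.172], [1, 0, 0, 0, 0, 0, 0.172], [1, -0.0114, -0.0312, 0, 0, 0, 0], [1, -0.0114, -0.0312, 0, 0, 0, 0], [1, -0.0114, -0.0312, 0, 0, 0, 0], [1, -0.0114, -0.0312, 0, 0, 0, 0], [1, 0, 0, 0, 0, 0, 0], [1, 0, 0, 0, 0, 0, 0]])

```text
t: 66.53
tcp_pos: [435.4, 3.1, 151.5]
tool_rot: [180.0, -0.0, -2.1]
contact_force: [0.6, -1.1, -0.9]
grip_width: 0.269
finger_force: 29.9
```

```bash
python3 -c "
from h import *
go((435.6,3.7,61,-2.45))"
```

```text
t 66.53 pos [435.4   3.1 151.5] rot [180.   -0.   -2.1] q [-11.  37.   8. 127. -17.  16. -81.] F [ 0.6 -1.1 -0.9] w 23.6 ff 29.9
  turn 0.006 rad; shift mm 0.2 -0.6 90.5
```

>>> carry_out(increments=[[1, 0, -0.0006, 0.03, 0, 0, 0.006], [1, 0, 0, 0.03, 0, 0, 0], [1, 0, 0, 0.0325, 0, 0, 0], [1, 0, 0, 0, 0, 0, 0], [1, 0, 0, 0, 0, 0, 0], [1, 0, 0, 0, 0, 0, 0]])

```text
t: 67.28
tcp_pos: [437.7, 3.7, 61.5]
tool_rot: [180.0, 0.0, -2.5]
contact_force: [-0.9, -0.1, -1.0]
grip_width: 0.272
finger_force: 29.9
```

```bash
python3 -c "
from h import *
go((435.6,3.7,57.7,-2.45))
im=imaging.capture('scene');np.save('S11.npy',im);v=cv2.cvtColor(im,cv2.COLOR_RGB2HSV)
p=proj('scene',[(460,2.7,59),(500,1,59),(550,-1.2,59),(565,-1.9,59)]);print(p)
x0,y0=p.min(0).astype(int)-[12,6]
print(x0,y0);print('\n'.join('%d '%(y0+i)+' '.join('%3d'%k for k in r) for i,r in enumerate(v[y0:y0+48:3,x0:x0+26,2])))
h=imaging.capture('top');np.save('T11.npy',h)"
```

```text
t 67.28 pos [437.7   3.7  61.5] rot [180.    0.   -2.5] q [ -7.  48.   1. 129. -24.   2. -75.] F [-0.9 -0.1 -1. ] w 23.9 ff 29.9
  turn -0.000 rad; shift mm -2.1 0.1 3.8
[[319.81053097 228.18624507]
 [320.84906007 239.34768555]
 [322.17134731 253.89941285]
 [322.56352908 258.40118505]]
307 222
222  83  77  38  21  20  14  12  13   9   6   4  10  12  11   7   5  10  10  13  12  15  18  32  68  81  82
223  84  79  56  28  18  14  15  15   7  13  36  69  75  71  61  23  10  12  20  21  23  35  58  80  84  86
224  87  86  85  84  82  82  83  81  76  62  52  72  75  74  69  62  78  82  82  83  85  86  85  84  85  84
225  89  86  85  84  82  82  83  84  83  81  75  73  75  74  73  76  84  85  84  85  85  85  85  86  84  85
226  97  87  86  86  84  83  82  83  82  82  81  73  76  74  75  74  82  82  84  83  85  85  85  85  84  82
227  98  84  84  82  84  82  84  83  84  84  80  73  75  76  74  72  80  81  83  84  86  84  85  86  85  85
228 151  94  82  84  86  83  83  83  83  83  84  76  74  75  74  72  79  86  85  86  85  84  83  84  87  86
229 156  98  84  86  85  85  84  85  84  83  83  
[... 222 characters left out ...]
  78  80  79  77  83  85  85  87  86  84  84  85  87
232 157 145  93  85  85  85  85  83  82  83  83  82  81  76  76  75  81  83  82  82  82  80  81  80  81  83
233  88  83  83  83  83  80  53  29  28  28  25  25  18  18  19  19  18  16  16  14  24  24  24  27  37  70
234  84  85  84  86  84  75  37  12  26  45  52  72  75  75  78  78  78  79  79  77  75  70  56  38  24  28
235  98  85  83  74  37  32  58  72  76  76  76  78  78  78  79  79  79  78  78  79  78  78  75  76  74  70
236  84  85  78  37  50  94  78  74  76  75  78  79  79  77  78  79  78  78  78  77  78  78  77  75  74  74
237  96  82  81  60  56  98 112 113  81  76  77  79  77  79  78  78  79  79  78  78  76  77  77  76  76  75
```

>>> carry_out(increments=[[1, 0, 0, 0.0038, 0, 0, 0], [1, 0, 0, 0, 0, 0, 0], [1, 0.006, 0, 0, 0, 0, 0], [1, 0.006, 0, 0, 0, 0, 0], [1, 0.006, 0, 0, 0, 0, 0], [1, 0.006, 0, 0, 0, 0, 0], [1, 0, 0, 0, 0, 0, 0]])

```text
t: 68.25
tcp_pos: [461.1, 3.2, 58.0]
tool_rot: [180.0, 0.2, -2.4]
contact_force: [-0.8, 0.5, -0.8]
grip_width: 0.265
finger_force: 29.9
```

>>> carry_out(increments=[[1, 0.006, 0, 0, 0, 0, 0], [1, 0.006, 0, 0, 0, 0, 0], [1, 0, 0, 0, 0, 0, 0]])

```text
t: 68.62
tcp_pos: [472.9, 2.7, 58.0]
tool_rot: [180.0, 0.2, -2.4]
contact_force: [-0.1, 0.3, -2.4]
grip_width: 0.268
finger_force: 29.9
```

```bash
python3 -c "
from h import *
go((545.5,-1,57.7,-2.45));print(bot.get_obs()['ft_torque'])"
```

```text
t 68.62 pos [472.9   2.7  58. ] rot [180.    0.2  -2.4] q [-10.  50.   8. 123. -39.   9. -59.] F [-0.1  0.3 -2.4] w 23.6 ff 29.9
  turn 0.000 rad; shift mm 72.6 0.6 0.3
[-0.01079742  0.02650349 -0.06247783]
```

>>> carry_out(increments=[[1, 0.005, 0, 0, 0, 0, 0], [1, 0.005, 0, 0, 0, 0, 0], [1, 0, 0, 0, 0, 0, 0]])

```text
t: 69.0
tcp_pos: [482.9, 2.2, 57.9]
tool_rot: [180.0, 0.2, -2.4]
contact_force: [0.9, -0.2, -2.5]
grip_width: 0.266
finger_force: 29.9
```

```bash
python3 -c "
from h import *
go((545.5,-1,57.7,-2.45))"
```

```text
t 69.0 pos [482.9   2.2  57.9] rot [180.    0.2  -2.4] q [-11.  50.   9. 122. -39.  11. -60.] F [ 0.9 -0.2 -2.5] w 23.4 ff 29.9
  turn 0.000 rad; shift mm 62.6 0.6 0.2
```

j5 is steady, so I continue.

>>> carry_out(increments=[[1, 0.006, 0, 0, 0, 0, 0], [1, 0.006, 0, 0, 0, 0, 0], [1, 0.006, 0, 0, 0, 0, 0], [1, 0.006, 0, 0, 0, 0, 0], [1, 0, 0, 0, 0, 0, 0]])

```text
t: 69.62
tcp_pos: [507.2, 1.2, 57.9]
tool_rot: [180.0, 0.2, -2.4]
contact_force: [0.4, -0.3, -3.0]
grip_width: 0.269
finger_force: 29.9
```

>>> carry_out(increments=[[1, 0.006, 0, 0, 0, 0, 0], [1, 0.006, 0, 0, 0, 0, 0], [1, 0.006, 0, 0, 0, 0, 0], [1, 0, 0, 0, 0, 0, 0]])

```text
t: 70.12
tcp_pos: [525.2, 0.4, 57.7]
tool_rot: [180.0, 0.2, -2.4]
contact_force: [0.3, -0.8, -3.7]
grip_width: 0.27
finger_force: 29.9
```

```bash
python3 -c "
from h import *
go((545.5,-1,57.7,-2.45))"
```

```text
t 70.12 pos [5.252e+02 4.000e-01 5.770e+01] rot [180.    0.2  -2.4] q [-13.  52.  14. 115. -37.  18. -61.] F [ 0.3 -0.8 -3.7] w 23.8 ff 29.9
  turn 0.000 rad; shift mm 20.4 0.6 0.0
```

>>> carry_out(increments=[[1, 0.006, 0, 0, 0, 0, 0], [1, 0.006, 0, 0, 0, 0, 0], [1, 0.004, 0, 0, 0, 0, 0], [1, 0, 0, 0, 0, 0, 0]])

```text
t: 70.62
tcp_pos: [540.0, -0.1, 57.6]
tool_rot: [-180.0, 0.3, -2.4]
contact_force: [-2.7, -0.1, -3.9]
grip_width: 0.269
finger_force: 29.9
```

>>> carry_out(increments=[[1, 0.002, 0, 0, 0, 0, 0], [1, 0.002, 0, 0, 0, 0, 0], [1, 0, 0, 0, 0, 0, 0]])

```text
t: 71.0
tcp_pos: [542.8, -0.2, 57.5]
tool_rot: [-180.0, 0.4, -2.4]
contact_force: [-4.5, -0.2, -3.0]
grip_width: 0.266
finger_force: 29.9
```

>>> carry_out(increments=[[1, 0.002, 0, 0, 0, 0, 0], [1, 0, 0, 0, 0, 0, 0]])

```text
t: 71.25
tcp_pos: [546.2, -0.5, 57.7]
tool_rot: [-180.0, 0.2, -2.4]
contact_force: [-3.8, 0.8, -2.9]
grip_width: 0.264
finger_force: 29.9
```

>>> carry_out(increments=[[1, 0.002, 0, 0, 0, 0, 0], [1, 0, 0, 0, 0, 0, 0]])

```text
t: 71.5
tcp_pos: [548.7, -0.6, 57.8]
tool_rot: [-180.0, 0.2, -2.4]
contact_force: [-3.7, 0.5, -3.0]
grip_width: 0.265
finger_force: 29.9
```

>>> carry_out(increments=[[1, 0.002, 0, 0, 0, 0, 0], [1, 0, 0, 0, 0, 0, 0]])

```text
t: 71.75
tcp_pos: [549.0, -0.6, 57.6]
tool_rot: [-180.0, 0.4, -2.4]
contact_force: [-6.2, -0.2, -1.2]
grip_width: 0.27
finger_force: 29.9
```

>>> carry_out(increments=[[1, 0.002, 0, 0, 0, 0, 0], [1, 0, 0, 0, 0, 0, 0]])

```text
t: 72.0
tcp_pos: [549.0, -0.6, 57.4]
tool_rot: [-179.9, 0.6, -2.5]
contact_force: [-7.9, 0.0, 0.5]
grip_width: 0.263
finger_force: 29.9
```

```bash
python3 -c "
from h import *
go((545.5,-1,57.7,-2.45));print(bot.get_obs()['ft_torque'])"
```

```text
t 72.0 pos [549.   -0.6  57.4] rot [-179.9    0.6   -2.5] q [-14.  53.  16. 110. -36.  22. -63.] F [-7.9  0.   0.5] w 23.1 ff 29.9
  turn -0.000 rad; shift mm -3.5 0.6 -0.3
[0.09832377 1.87339337 0.04467407]
```

>>> carry_out(increments=[[1, 0.002, 0, 0, 0, 0, 0], [1, 0.002, 0, 0, 0, 0, 0], [1, 0, 0, 0, 0, 0, 0]])

```text
t: 72.38
tcp_pos: [549.2, -0.6, 57.0]
tool_rot: [-179.9, 1.0, -2.5]
contact_force: [-15.8, 0.2, 3.6]
grip_width: 0.265
finger_force: 29.9
```

>>> carry_out(increments=[[1, -0.007, 0, 0, 0, 0, 0], [0.6, 0, 0, 0, 0, 0, 0], [0.5, 0, 0, 0, 0, 0, 0], [0.4, 0, 0, -0.02, 0, 0, 0], [0.4, 0, 0, -0.04, 0, 0, 0], [0.4, 0, 0, -0.04, 0, 0, 0], [0.4, -0.03, 0, -0.04, 0, 0, 0], [0.4, -0.04, 0, -0.04, 0, 0, 0], [0.4, -0.04, 0, -0.02, 0, 0, 0], [0.4, 0, 0, 0, 0, 0, 0]])

```text
t: 73.62
tcp_pos: [439.4, 4.0, 260.0]
tool_rot: [-179.9, 0.1, -2.5]
contact_force: [0.1, -0.2, 0.3]
grip_width: 0.602
finger_force: 0.0
```

```bash
python3 -c "
from h import *
go()
a=imaging.capture('top');b=imaging.capture('scene');np.save('T12.npy',a);np.save('S12.npy',b)
A=cv2.resize(a[165:255,205:405,::-1],None,fx=4,fy=4,interpolation=cv2.INTER_CUBIC)[:300]
A=cv2.resize(a[165:245,205:405,::-1],None,fx=4,fy=4,interpolation=cv2.INTER_CUBIC)
B=cv2.resize(b[225:295,240:440,::-1],None,fx=4,fy=4,interpolation=cv2.INTER_CUBIC)
cv2.imwrite('pics/final.png',np.vstack([A,B]))"
```

```text
t 73.62 pos [439.4   4.  260. ] rot [-1.799e+02  1.000e-01 -2.500e+00] q [-27.  28.  32. 121. -25.  37. -71.] F [ 0.1 -0.2  0.3] w 53.0 ff 0.0
```

View pics/final.png

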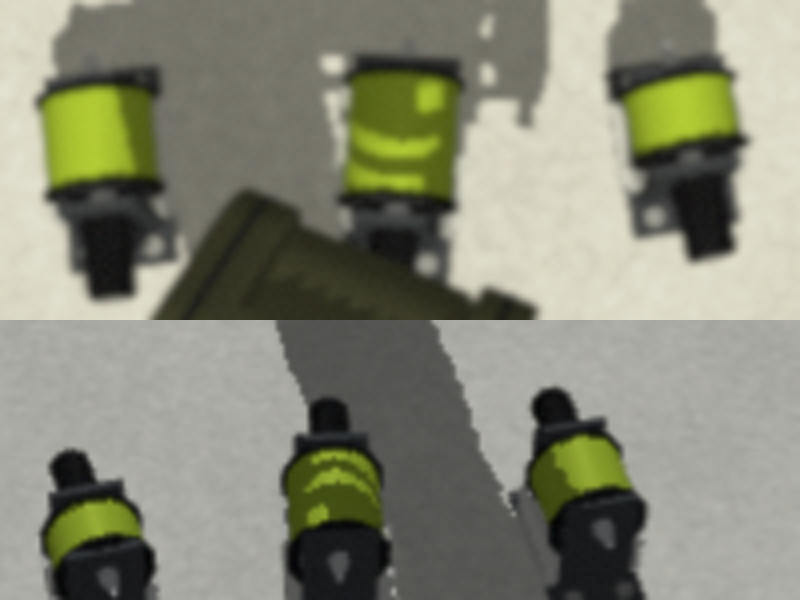

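The last picture shows all three spools on their saddles with pin heads at the near cheeks and noses showing through the far holes. I'll check the head ends numerically against each fork and confirm the empty is in the bin.

```bash
python3 - <<'E'
from h import *
im=np.load('S12.npy');v=cv2.cvtColor(im,cv2.COLOR_RGB2HSV)[...,2].astype(float)
F={'S':((616.8,-144.8),9.2,27),'M':((601.6,143.4),8.0,34),'L':((604.5,-4.5),-2.45,41)}
for k,(c,a,h) in F.items():
    u=np.array([np.cos(np.radians(a)),np.sin(np.radians(a))]);e=np.array(c)-(h+40)*u
    for z in(70,):
        p=proj('scene',[(*e,z)])[0]; x=int(round(p[0]))
        y0=int(p[1])-8; col=v[y0:y0+20,x-1:x+2].mean(1)
        ix=np.argmax(col<55); bg=col[:4].mean(); edge=y0+ix-1+(col[ix-1]-(bg+20)/2)/(col[ix-1]-col[ix]+1e-6)
        g=onz('scene',[(x,edge)],70)[0]
        print(k,'pred',p.round(1),'edge row',round(edge,1),'gap mm',round(float((e-g)@u),1))
t=np.load('T12.npy');hv=cv2.cvtColor(t,cv2.COLOR_RGB2HSV)[...,2]
b=hv[190:268:3,455:538:2]
print('\n'.join(''.join('#' if q<25 else '+' if q<45 else '-' if q<75 else '.' for q in r) for r in b))
E
```

```text
S pred [257.6 255.5] edge row 257.2 gap mm -5.7
M pred [376.1 240.5] edge row 241.6 gap mm -3.8
L pred [321.1 242.9] edge row 244.0 gap mm -3.7
...........................------.........
...........................------.........
............................------........
..................-.---.....------........
--.............----------....------.......
--...........------------....------.......
---.........-------------.....-----.......
---.........-------------.....------......
----.........----------++++-...-----......
----..........---++##+++#-.....------.....
.----.........-+++###+++#+......-----.....
.----............-+###++##-.....------....
..---...........---###+++#+-.....-----....
..----..........---+###++##-.....------...
...---.........----+###+###+.....------...
...----........-----#######+.....-------..
...----.........----+###++++------------..
....----..........-+++-------------------.
....----.........------------------------.
.....----...-----------------------------.
.....----..-------------------------------
......----.------------------------------.
......----..-----------------------.......
.......---..------------------............
.......----..-----------..................
.......----..------.......................
```

The head ends of L and S agree with M, which is known to be home, and the empty lies in the bin. I'll hand in.

```bash
python3 -c "
from plant import bot
print(bot.finish_job())"
```

```text
the job is handed in; nothing more can be done
None
```

I handed the job in at about 74 s: all three full spools are in their own brackets with their pins pushed home, and the empty is in the grey bin. No verdict came back, so this rests on force stops at each cheek and a final camera check. The reel, spray can and tape were left alone.

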